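Get the tape out of the blocked drawer

TASK

The drawer of the low chest is ajar but cannot open because a spray can, a jar and a small bottle stand in front of it: set all three upright on the rubber mat, pull the drawer open, and lay the roll of black tape flat in the empty half of the steel job tray. Then push the drawer fully shut, with the sanding block left inside it, and stand the spray can, the jar and the bottle back upright, each where it stood at the start.

Things in the scene. Friction and masses are not known exactly. Their poses are not given: they have to be found in the camera images.
- chest: Low dark wooden bench chest, 200 deep (its x) x 300 wide (its y) x 90 mm high, fixed; it holds one drawer. Origin: centre of its underside; its -x side faces the robot. Its front (the face of the shut drawer) is 100 mm from the origin in -x, the front edge of its top 85 mm. Two rolls (up to 31 mm high) lie on the rear half of its top
- chest_drawer (a joint): The drawer's slide: metres open, 0 = fully shut, up to 0.14; it opens along the chest's -x, stays where it is left and moves with about 2 N. At the start it is ajar by 35 to 45 mm. Inside it measures 153 mm (x) x 258 mm (y), its floor is 21 mm above the bench, its side and back walls end 63 mm above the bench; the front panel is 15 mm thick, its top edge 76 mm above the bench
- drawer_pull (a point): Middle of the drawer's steel pull, a straight round bar 11 mm thick and 100 mm long, parallel to the chest's y and 55 mm above the bench; 35 mm lie between its axis and the drawer front. This point moves with the drawer; its axes are those of the chest
- spray_can: Spray can with a red cap, 58 mm diameter, 196 mm high, 0.18 to 0.35 kg, stands in front of the drawer. Origin: centre of its underside, z up
- clear_jar: Clear jar with a black lid, 64 mm diameter (lid 59 mm), 161 mm high, 0.25 to 0.48 kg, stands in front of the drawer. Origin: centre of its underside, z up
- small_bottle: Small white bottle with a blue cap, 47 mm diameter, 84 mm high, 0.08 kg, stands in front of the drawer. Origin: centre of its underside, z up
- black_tape: Roll of black tape lying flat in the drawer, its front half showing, 62 mm diameter (solid to the touch), 19 mm high, 0.05 kg. Origin: centre of its underside, z up
- sand_block: Brown sanding block lying in the drawer beside the tape, 65 (x) x 100 (y) x 28 mm. Origin: centre of its underside. It stays in the drawer
- bench_mat: Dark ribbed rubber mat, 300 (its x) x 160 (its y) x 3 mm thick, fixed to the bench. Origin: centre of its underside
- job_tray: Open steel job tray, 130 (its x) x 230 (its y) x 30 mm high, fixed; walls and floor 4 mm thick. A divider across the middle (at y = 0) makes two halves: bolts and nuts lie in the +y half, the -y half is empty, 122 (x) x 109 mm (y) inside, its middle at y = -0.057 m. Origin: centre of its underside
Mind the look-alikes: they are no part of the job. There is more than one size of the black_tape; the job needs the largest.

How it is judged:
On the way, in this order (a step that is already met when the one before it is completed fails the run):
1. the spray can, the jar and the small bottle all stand upright on the rubber mat (x of spray_can in the frame of bench_mat between -0.15 and 0.15 m and y of spray_can in the frame of bench_mat between -0.08 and 0.08 m and height (world z) of each of spray_can, clear_jar, small_bottle below 0.012 m and angle between each of spray_can, clear_jar, small_bottle's own z axis and vertical below 0.1 rad and linear speed of each of spray_can, clear_jar, small_bottle below 0.03 m/s and x of clear_jar in the frame of bench_mat between -0.15 and 0.15 m and y of clear_jar in the frame of bench_mat between -0.08 and 0.08 m and x of small_bottle in the frame of bench_mat between -0.15 and 0.15 m and y of small_bottle in the frame of bench_mat between -0.08 and 0.08 m), for 0.2 s.
2. the black tape lies flat in the empty half of the job tray (x of black_tape in the frame of job_tray between -0.045 and 0.045 m and y of black_tape in the frame of job_tray between -0.1 and -0.015 m and z of black_tape in the frame of job_tray between 0 and 0.012 m and angle between black_tape's own z axis and vertical below 0.15 rad and linear speed of black_tape below 0.03 m/s), for 0.2 s.
At the end, for the whole second after the job is handed in: The drawer is shut to within 6 mm with the sanding block in it; the black tape lies flat in the empty (-y) half of the job tray; the spray can, the jar and the small bottle each stand upright and still within 15 mm of where they stood at the start (all of step 2 and value of joint chest_drawer below 0.006 m and distance of each of spray_can, clear_jar, small_bottle from where it was at the start of the episode below 0.015 m and angle between each of spray_can, clear_jar, small_bottle's own z axis and vertical below 0.08 rad and linear speed of each of spray_can, clear_jar, small_bottle below 0.02 m/s and x of sand_block in the frame of chest between -0.085 and 0.085 m and y of sand_block in the frame of chest between -0.13 and 0.13 m and z of sand_block in the frame of chest between 0.01 and 0.035 m); the robot touches nothing.
It fails at once if the spray can is tipped by more than about 30 degrees (angle between spray_can's own z axis and vertical above 0.52 rad).
It fails at once if the jar is tipped by more than about 30 degrees (angle between clear_jar's own z axis and vertical above 0.52 rad).
It fails at once if the small bottle is tipped by more than about 30 degrees (angle between small_bottle's own z axis and vertical above 0.52 rad).
It also fails if it takes over 152 s, if anything falls off the work surface, if the arm or the gripper's body presses on something with over 40 N, if the wrist force passes 120 N, or if a joint passes its speed limit or range.

ROBOT

A 6-joint arm with a two-finger parallel gripper is mounted at the origin on a cart in front of the work surface, level with it; the furniture and walls round the work are solid. World frame = base frame: x ahead of the robot, y to its left, z up, the work surface at z = 0. Lengths are in m, angles in rad, forces in N, time in s.
With the tool pointing down it reaches from about 0.3 to 0.775 m from the base axis. Payload 14.6 kg.
Tool frame: the origin (TCP) lies on the centre line of the jaws, within the pads' length; the fingertips stand 19 mm ahead of it and the grasp point (between the pads) is the TCP; z points along the fingers, y is the direction in which the jaws open and shut (so a half turn about z gives the same grasp; the last joint's range is limited). The gripper opens to 94 mm and grips with 3 to 60 N. Pads are 16 mm wide; open, the fingers measure 119 mm over their backs; the gripper's body (75 mm by 177 mm) begins 78 mm behind the grasp point.
Start: joints at [1.236, 0.3, 1.521, -0, 1.321, -0.067], TCP at [0.146, 0.53, 0.193] pointing down, gripper open.
Joint ranges: [-3.03, 3.03], [-0.79, 2.21], [0.23, 2.52], [-1.04, 4.18], [0, 3.07], [-2.55, 2.55]. Speed limits (rad/s): [2.22, 2.22, 2.57, 3.14, 3.14, 3.14].

INTERFACE

Orientations are given as [roll, pitch, yaw] about the fixed x, y, z axes, in that order (R = Rz(yaw) Ry(pitch) Rx(roll)).
In Python, from station import ctrl gives the robot as it stands. The module is installed in compiled form; this text tells all that it offers.
- The arm moves only by the shell command python3 -m creep 'ROWS' [FORCE]. ROWS is a JSON object of lists of equal length, an entry for each row: "translation": the shift along the world's x, y, z in mm, a list of three; "yaw": the turn about the world's z in rad; "gripper": the closure in counts, from 0 (fully open) to 255 (shut). A call has 1 to 5 rows; each row is the pose to reach, as a shift and turn from the pose measured when the call began; what a row does not reach only later rows make up. A row lasts 1/12 s, in which the tool goes at most 41.7 mm and 7.16 degrees, less where a joint would pass 70% of its speed; a pose out of reach is approached as far as the arm can. A call with a gripper value outside its range is refused whole. The fingers move at their own pace and stop on an object; FORCE is the grip in N (left out, the last holds). Time passes only in rows, so rows that repeat a pose let the fingers close. It gives the time, the measured TCP pose, the force and the opening at its end, in the units of the state.
- ctrl.get_obs(): the state, without advancing time (a new reading comes with each control period).
- ctrl.camera(name): name is "scene" or "top" or "wrist"; returns a dict with "pixels" (384x512x3 uint8, red, green, blue), "depth" (384x512 float32, m along the optical axis (not along the pixel's ray), 0 where there is no reading), "fx", "fy", "cx", "cy" (pixels), "R" (3x3) and "t" (3): a world point X has camera coordinates R X + t; the wrist camera has in their place "tool_from_camera" (4x4, takes a point from camera to tool coordinates, whose origin is the TCP and whose axes are the flange's). Camera axes: x right, y down, z forward; pixel columns grow to the right and rows downward; lengths in m; the calibration is good to about 2 mm. A picture is of the moment at which its call begins: read the wrist's pose just before it.
- ctrl.hand_in(): hands the job in, once; it reports no verdict.
The state is a dict: "time_s": time; "qpos": joint angles; "joint_vel": joint speeds; "tau": joint torques, N m; "ee_pos": TCP position; "eef_rot": TCP orientation; "force": force on the tool from outside, world axes, zero at the start; "moment": the same for the moment, N m; "grip_width": finger opening in m.
Only numpy, scipy, OpenCV 4.12 (cv2) and the standard library are available. Lean on these libraries where they do the work, as an engineer would, in place of code of your own. Each camera call takes 0.05 s, during which the arm holds its last target. There are 200 camera calls.

## Working session

There is one attempt and no reset: what is moved stays moved. The work goes in short steps, Python scripts to look and compute and a shell command to move; the robot and the scene stay as the last step left them, time stands still between calls to the robot, and variables do not carry over. Pictures are saved under pics/ and viewed, about 12 in all and at most 16, crops included, and the job is handed in when it is done.

```bash
mkdir -p pics; cat > h.py <<'E'
import numpy as np, cv2
from station import ctrl
def cam(n):
    return ctrl.camera(n)
def pts(c):
    d=c["depth"]; v,u=np.mgrid[:d.shape[0],:d.shape[1]]
    P=np.stack([(u-c["cx"])/c["fx"]*d,(v-c["cy"])/c["fy"]*d,d],-1)
    return (P-c["t"])@c["R"]   # R^T (P-t)
def save(c,n): cv2.imwrite(f"pics/{n}.png",c["pixels"][...,::-1])
E
python3 - <<'E'
from h import *
o=ctrl.get_obs(); print(o["time_s"],o["ee_pos"],o["eef_rot"],o["grip_width"])
a=cam("scene");b=cam("top");save(a,"s0");save(b,"t0")
for n,c in(("s0",a),("t0",b)):
    np.savez(n,**c); print(n,-np.array(c["R"]).T@c["t"],c["fx"],c["R"])
cv2.imwrite("pics/both.png",cv2.resize(np.vstack([a["pixels"],b["pixels"]])[...,::-1],None,fx=.78,fy=.78))
E
```

```text
0.0 [0.14544123 0.53013838 0.19200251] [-3.14048747e+00 -9.69145074e-05  2.87383575e+00] 0.09390876251415228
s0 [ 0.26570149 -0.70046524  0.89235743] 369.8307951889263 [[ 0.88185564 -0.47116649 -0.01824175]
 [-0.3502071  -0.62857678 -0.6944395 ]
 [ 0.31573028  0.61878379 -0.71931983]]
t0 [0.57458632 0.01806787 1.28364447] 423.8414285532742 [[ 1.14679522e-04 -9.99590126e-01  2.86280755e-02]
 [-9.98725441e-01 -1.55941883e-03 -5.04485992e-02]
 [ 5.04725648e-02 -2.85858020e-02 -9.98316269e-01]]
```

View pics/s0.png

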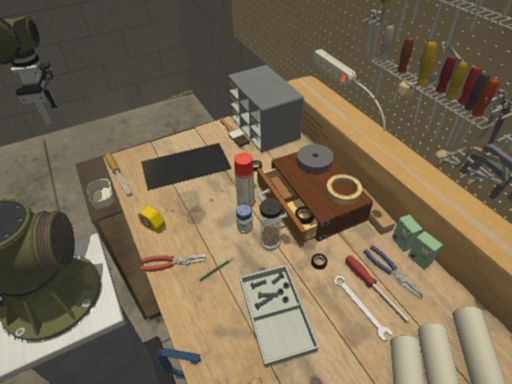

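View pics/t0.png

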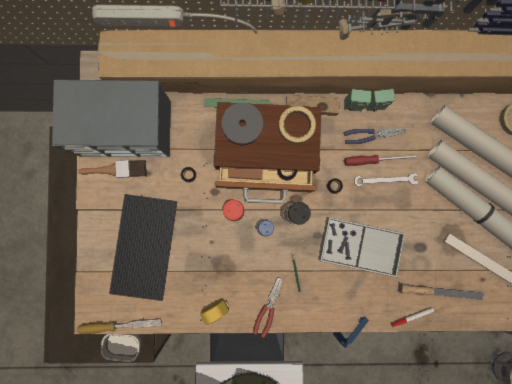

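The top view shows the can (233,210), bottle (265,228) and jar (297,213) in front of the drawer, with the tape at (287,172), the sanding block at (245,172), the mat at (143,247) and the tray at (361,247), whose right half is empty. Small rolls at (188,174) and (335,186) are decoys. Next I measure these.

```bash
python3 - <<'E'
from h import *
c=dict(np.load("t0.npz")); P=pts(c); px=c["pixels"]; hsv=cv2.cvtColor(px,cv2.COLOR_RGB2HSV)
X,Y,Z=P[...,0],P[...,1],P[...,2]
def box(u0,u1,v0,v1):
    m=np.zeros(Z.shape,bool); m[v0:v1,u0:u1]=1; return m
def circ(name,m):
    p=P[m][:,:2].astype(np.float32); (cx,r)=cv2.minEnclosingCircle(p)
    print(name,np.round(cx,4),"r",round(r,4),"mean",np.round(p.mean(0),4),"z",np.round(np.median(Z[m]),4),m.sum())
circ("can",box(218,250,195,225)&(Z>.17))
circ("jar",box(275,320,195,230)&(Z>.145))
circ("bot",box(252,280,215,240)&(Z>.07))
circ("tape",box(272,305,163,182)&(hsv[...,2]<60)&(Z<.06))
def rect(name,m):
    p=P[m][:,:2].astype(np.float32); r=cv2.minAreaRect(p); print(name,r,"z",np.median(Z[m]),m.sum())
    print(np.round(cv2.boxPoints(r),3).tolist())
rect("chesttop",box(205,335,90,178)&(Z>.084)&(Z<.1))
rect("mat",box(105,182,188,308)&(hsv[...,2]<70)&(Z<.02))
rect("tray",box(310,412,210,285)&(Z>.022)&(Z<.045))
rect("front",box(205,330,165,196)&(Z>.07)&(Z<.08))
rect("pull",box(235,300,188,208)&(Z>.045)&(Z<.068))
rect("sand",box(225,268,165,182)&(Z>.035)&(Z<.06))
print(np.round(Z[160:206:3,245],3),np.round(X[160:206:3,245],3))
E
```

```text
can [0.5979 0.0404] r 0.0324 mean [0.6005 0.0453] z 0.1946 344
jar [ 0.5864 -0.0707] r 0.0897 mean [ 0.5928 -0.1262] z 0.1608 416
bot [ 0.5601 -0.0241] r 0.0447 mean [ 0.5526 -0.0436] z 0.0832 208
tape [ 0.7218 -0.1089] r 0.0283 mean [ 0.7081 -0.1066] z 0.038 70
chesttop ((0.8133851289749146, -0.04977793991565704), (0.30216777324676514, 0.18575157225131989), 87.66828918457031) z 0.0888721122844295 4748
[[0.7139999866485596, -0.19699999690055847], [0.8999999761581421, -0.20499999821186066], [0.9120000004768372, 0.09700000286102295], [0.7269999980926514, 0.10499999672174454]]
mat ((0.4941209852695465, 0.3183453381061554), (0.15771250426769257, 0.29513734579086304), 82.14134216308594) z 0.0026596004126419204 5145
[[0.3370000123977661, 0.25999999046325684], [0.6299999952316284, 0.2199999988079071], [0.6510000228881836, 0.37599998712539673], [0.35899999737739563, 0.4169999957084656]]
tray ((0.4844967722892761, -0.3470853567123413), (0.26390087604522705, 0.14827319979667664), 77.64637756347656) z 0.03034965130713842 574
[[0.3840000033378601, -0.46000000834465027], [0.5289999842643738, -0.4
[... 563 characters left out ...]
6100000143051147, -0.14100000262260437], [0.6610000133514404, -0.14300000667572021], [0.6679999828338623, 0.01899999938905239], [0.6169999837875366, 0.02199999988079071]]
sand ((0.7079496383666992, 0.013779472559690475), (0.10001572966575623, 0.04235609248280525), 89.79605865478516) z 0.04812462281822559 380
[[0.6869999766349792, -0.035999998450279236], [0.7289999723434448, -0.035999998450279236], [0.7289999723434448, 0.06400000303983688], [0.6869999766349792, 0.06400000303983688]]
[ 0.087  0.092  0.091  0.05   0.053  0.051  0.041  0.059  0.079  0.073
  0.061  0.06   0.059  0.054 -0.001 -0.002] [0.744 0.735 0.727 0.723 0.714 0.705 0.698 0.687 0.677 0.669 0.661 0.652
 0.644 0.635 0.629 0.62 ]
```

```bash
cat >> h.py <<'E'
def ray(c,uv,z):
    uv=np.atleast_2d(np.asarray(uv,float)); d=np.c_[(uv[:,0]-c["cx"])/c["fx"],(uv[:,1]-c["cy"])/c["fy"],np.ones(len(uv))]@c["R"]
    o=-c["R"].T@c["t"]; return (o+d*((z-o[2])/d[:,2])[:,None])[:,:2]
def blob(c,m,box,z,name=""):
    u0,u1,v0,v1=box; k=np.zeros(m.shape,np.uint8); k[v0:v1,u0:u1]=m[v0:v1,u0:u1]
    cs,_=cv2.findContours(k,cv2.RETR_EXTERNAL,cv2.CHAIN_APPROX_NONE); ct=max(cs,key=cv2.contourArea)
    p=ray(c,ct[:,0,:],z).astype(np.float32); M=cv2.moments(ct)
    ctr=ray(c,(M["m10"]/M["m00"],M["m01"]/M["m00"]),z)[0]
    (e,r)=cv2.minEnclosingCircle(p); rc=cv2.minAreaRect(p)
    print(name,"centroid",np.round(ctr,4),"circ",np.round(e,4),round(r,4),"rect",np.round(rc[0],4),np.round(rc[1],4),round(rc[2],2)); return p
E
python3 - <<'E'
from h import *
for n,B in(("t0",dict(can=(215,250,195,226),jar=(276,320,195,230),bot=(252,280,215,240),mat=(100,185,185,308),tray=(310,412,210,285))),
           ("s0",dict(can=(230,258,150,180),jar=(255,290,195,225),bot=(232,256,200,235),mat=(135,235,140,190)))):
    c=dict(np.load(n+".npz")); h=cv2.cvtColor(c["pixels"],cv2.COLOR_RGB2HSV); H,S,V=[h[...,i].astype(int) for i in range(3)]
    Z=pts(c)[...,2]
    print(n)
    blob(c,(S>150)&((H<8)|(H>172))&(V>80)&((Z>.19)),B["can"],.196,"can")
    blob(c,(Z>.155)&(V<90),B["jar"],.161,"jar")
    blob(c,(S>60)&(H>95)&(H<130)&(Z>.08),B["bot"],.084,"bot")
    blob(c,(V<75),B["mat"],.003,"mat")
    if n=="t0": blob(c,(S<50)&(V>90),B["tray"],.03,"tray")
E
python3 - <<'E'
import cv2
a=cv2.imread("pics/t0.png")[155:290,200:420]; cv2.imwrite("pics/t0c.png",cv2.resize(a,None,fx=3.6,fy=3.6,interpolation=2))
E
```

```text
t0
can centroid [0.601  0.0454] circ [0.6014 0.0452] 0.026 rect [0.6017 0.0455] [0.0508 0.0489] 45.06
jar centroid [ 0.5935 -0.1288] circ [ 0.5938 -0.1289] 0.0296 rect [ 0.5941 -0.1281] [0.0561 0.0558] 89.99
bot centroid [ 0.5616 -0.0422] circ [ 0.5614 -0.0429] 0.0033 rect [ 0.5614 -0.0429] [0.0057 0.0028] 89.99
mat centroid [0.4929 0.3176] circ [0.4942 0.3183] 0.1644 rect [0.4949 0.3172] [0.1583 0.2972] 82.21
tray centroid [ 0.4948 -0.3342] circ [ 0.4943 -0.3342] 0.1318 rect [ 0.4949 -0.3347] [0.2332 0.1326] 77.97
s0
can centroid [0.5979 0.0383] circ [0.5983 0.0374] 0.0275 rect [0.5965 0.0377] [0.0526 0.049 ] 62.59
jar centroid [ 0.591  -0.1354] circ [ 0.5922 -0.1352] 0.0324 rect [ 0.5917 -0.1348] [0.0638 0.0558] 61.0
bot centroid [ 0.5393 -0.0587] circ [ 0.5477 -0.0549] 0.0195 rect [ 0.545  -0.0598] [0.019 0.038] 60.97
mat centroid [0.4883 0.3112] circ [0.4915 0.3132] 0.1624 rect [0.4935 0.3143] [0.1551 0.2937] 81.94
```

View pics/t0c.png

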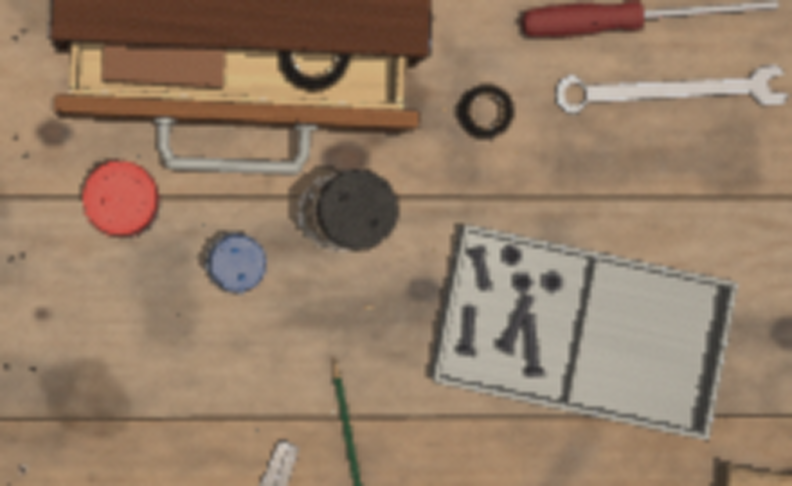

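```bash
python3 - <<'E'
from h import *
c=dict(np.load("t0.npz")); print(ray(c,(265.6,228.1),.084), ray(c,(297,213),.161))
E
python3 -m creep '{"translation":[[10,-10,30],[40,-40,60],[75,-80,70],[110,-115,70],[140,-145,70]],"yaw":[0.1,0.2,0.268,0.268,0.268],"gripper":[0,0,0,0,0]}' 20
python3 -m creep '{"translation":[[30,-30,0],[60,-60,0],[90,-95,0],[120,-128,0],[150,-160,0]],"yaw":[0,0,0,0,0],"gripper":[0,0,0,0,0]}'
```

```text
[[ 0.55129017 -0.04455752]] [[ 0.59276427 -0.1240707 ]]
time_s: 0.52
ee_pos: [0.2652, 0.4052, 0.2619]
eef_rot: [-3.141, 0.001, -3.14]
force: [0.8, 1.8, 0.5]
grip_width: 0.094
time_s: 0.93
ee_pos: [0.4075, 0.2525, 0.2618]
eef_rot: [-3.141, 0.001, -3.14]
force: [1.1, -0.1, 0.5]
grip_width: 0.0938
```

```bash
python3 -m creep '{"translation":[[27,-30,0],[54,-60,0],[81,-88,0],[108,-116,0],[135,-145,0]],"yaw":[0,0,0,0,0],"gripper":[0,0,0,0,0]}'
python3 -m creep '{"translation":[[30,-31,0],[58,-62,0],[58,-62,0],[58,-62,0],[58,-62,0]],"yaw":[0,0,0,0,0],"gripper":[0,0,0,0,0]}'
cat >> h.py <<'E'
from scipy.spatial.transform import Rotation as Ro
def wrist():
    o=ctrl.get_obs(); c=dict(ctrl.camera("wrist")); T=np.array(c["tool_from_camera"]); 
    R=Ro.from_euler("xyz",o["eef_rot"]).as_matrix(); Rw=R@T[:3,:3]; tw=R@T[:3,3]+o["ee_pos"]
    c["R"]=Rw.T; c["t"]=-Rw.T@tw; return c,o
E
python3 - <<'E'
from h import *
c,o=wrist(); np.savez("w1",**c); save(c,"w1"); P=pts(c); Z=P[...,2]; print(o["ee_pos"],-c["R"].T@c["t"])
m=(abs(Z-.196)<.012); print(m.sum(), P[m].mean(0))
E
```

```text
time_s: 1.35
ee_pos: [0.5435, 0.1057, 0.2616]
eef_rot: [-3.141, 0.0, -3.14]
force: [0.5, 1.3, 0.1]
grip_width: 0.094
time_s: 1.77
ee_pos: [0.6011, 0.044, 0.2611]
eef_rot: [3.142, -0.001, -3.14]
force: [0.4, -0.9, 0.4]
grip_width: 0.0942
[0.60111011 0.04395417 0.26106236] [0.53369543 0.0449861  0.45336728]
3463 [0.60227228 0.04580645 0.19504794]
```

View pics/w1.png

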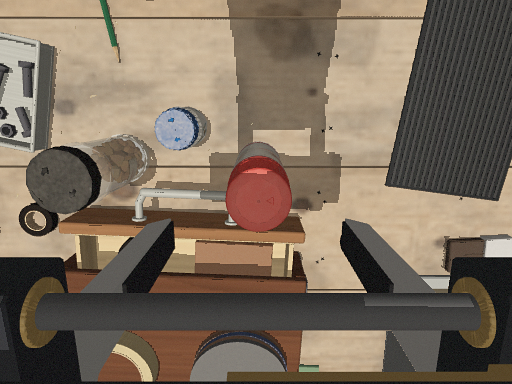

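The wrist view agrees: the can is centred between the jaws (cap at 260,190), with the bottle at (177,128) and the jar lid at (64,180). I descend and grip.

```bash
python3 - <<'E'
from h import *
c=dict(np.load("w1.npz")); print(ray(c,(64,180),.161),ray(c,(177,128),.084))
E
python3 -m creep '{"translation":[[1,1.5,-35],[1,1.5,-70],[1,1.5,-105],[1,1.5,-120],[1,1.5,-120]],"yaw":[0,0,0,0,0],"gripper":[0,0,0,0,0]}'
python3 -m creep '{"translation":[[0,0,0],[0,0,0],[0,0,0],[0,0,0],[0,0,0]],"yaw":[0,0,0,0,0],"gripper":[255,255,255,255,255]}' 25
python3 -m creep '{"translation":[[0,0,0],[0,0,0],[0,0,0],[0,0,0],[0,0,0]],"yaw":[0,0,0,0,0],"gripper":[255,255,255,255,255]}' 25
```

```text
[[ 0.59479582 -0.12530859]] [[ 0.55370805 -0.04124634]]
time_s: 2.23
ee_pos: [0.5996, 0.0474, 0.1382]
eef_rot: [3.141, -0.006, -3.138]
force: [-0.5, -0.2, -0.4]
grip_width: 0.0942
time_s: 2.65
ee_pos: [0.6, 0.0475, 0.1392]
eef_rot: [3.141, -0.004, -3.138]
force: [0.0, 0.1, -0.5]
grip_width: 0.0642
time_s: 3.07
ee_pos: [0.6002, 0.0474, 0.1396]
eef_rot: [3.142, -0.004, -3.138]
force: [-0.8, -0.0, 4.4]
grip_width: 0.0558
```

```bash

python3 -m creep '{"translation":[[0,0,5],[0,0,18],[0,0,34],[0,0,40],[0,0,40]],"yaw":[0,0,0,0,0],"gripper":[255,255,255,255,255]}' 30
python3 -m creep '{"translation":[[0,8,0],[-1,25,0],[-3,50,0],[-5,80,0],[-6,110,0]],"yaw":[0,0,0,0,0],"gripper":[255,255,255,255,255]}'
python3 -m creep '{"translation":[[-2,25,0],[-3,55,0],[-5,85,0],[-5,105,0],[-5,115,0]],"yaw":[0,0,0,0,0],"gripper":[255,255,255,255,255]}'
python3 -m creep '{"translation":[[0,15,0],[0,15,0],[0,15,0],[0,15,0],[0,15,0]],"yaw":[0,0,0,0,0],"gripper":[255,255,255,255,255]}'
```

```text
time_s: 3.48
ee_pos: [0.6007, 0.0475, 0.181]
eef_rot: [3.141, -0.001, -3.138]
force: [0.2, 0.3, -3.3]
grip_width: 0.0561
time_s: 3.9
ee_pos: [0.5939, 0.1589, 0.1798]
eef_rot: [-3.142, -0.003, -3.138]
force: [0.9, -0.1, -2.9]
grip_width: 0.0564
time_s: 4.32
ee_pos: [0.5878, 0.2768, 0.1783]
eef_rot: [-3.141, -0.005, -3.136]
force: [-0.3, -0.9, -2.1]
grip_width: 0.0565
time_s: 4.73
ee_pos: [0.588, 0.2907, 0.1782]
eef_rot: [-3.141, -0.005, -3.137]
force: [-0.4, 0.3, -2.1]
grip_width: 0.0566
```

```bash

python3 -m creep '{"translation":[[0,6,-10],[0,12,-22],[0,14,-30],[0,14,-33],[0,14,-34]],"yaw":[0,0,0,0,0],"gripper":[255,255,255,255,255]}'
python3 -m creep '{"translation":[[0,0,0],[0,0,-0.5],[0,0,-1],[0,0,-1],[0,0,-1]],"yaw":[0,0,0,0,0],"gripper":[255,255,255,255,255]}'
```

```text
time_s: 5.15
ee_pos: [0.5877, 0.3047, 0.1431]
eef_rot: [-3.14, -0.006, -3.137]
force: [-0.2, 0.1, -2.3]
grip_width: 0.0563
time_s: 5.57
ee_pos: [0.5879, 0.3047, 0.1426]
eef_rot: [-3.141, -0.006, -3.137]
force: [-0.2, -0.7, 1.2]
grip_width: 0.0563
```

```bash

python3 -m creep '{"translation":[[0,0,0],[0,0,0],[0,0,0],[0,0,0],[0,0,0]],"yaw":[0,0,0,0,0],"gripper":[60,30,0,0,0]}'
python3 -m creep '{"translation":[[0,0,0],[0,0,30],[0,0,65],[0,0,95],[0,-15,105]],"yaw":[0,0,0,0,0],"gripper":[0,0,0,0,0]}'
python3 -m creep '{"translation":[[0,-35,0],[0,-70,0],[1,-110,0],[2,-150,0],[2,-190,0]],"yaw":[0,0,0,0,0],"gripper":[0,0,0,0,0]}'
python3 -m creep '{"translation":[[0,-40,0],[1,-80,0],[2,-120,0],[3,-160,0],[4,-190,0]],"yaw":[0,0,0,0,0],"gripper":[0,0,0,0,0]}'
```

```text
time_s: 5.98
ee_pos: [0.5879, 0.3047, 0.1427]
eef_rot: [-3.141, -0.005, -3.137]
force: [-0.5, -0.1, -0.1]
grip_width: 0.0859
time_s: 6.4
ee_pos: [0.5884, 0.2916, 0.2526]
eef_rot: [3.14, 0.0, -3.135]
force: [0.3, -0.0, -0.4]
grip_width: 0.0939
time_s: 6.82
ee_pos: [0.5899, 0.0994, 0.2521]
eef_rot: [3.14, -0.0, -3.135]
force: [0.7, -0.9, 0.0]
grip_width: 0.0938
time_s: 7.23
ee_pos: [0.5931, -0.0939, 0.2517]
eef_rot: [3.14, -0.001, -3.136]
force: [0.4, -0.1, -0.2]
grip_width: 0.0943
```

```bash
python3 -m creep '{"translation":[[1,-20,0],[1,-33,0],[1,-33,0],[1,-33,0]],"yaw":[0,0,0,0],"gripper":[0,0,0,0]}'
python3 - <<'E'
from h import *
c,o=wrist(); np.savez("w2",**c); P=pts(c); Z=P[...,2]; V=c["pixels"].max(-1)
m=((abs(Z-.161)<.008)&(V<100)); m&=(abs(P[...,0]-.594)<.06)&(abs(P[...,1]+.127)<.06)
print(o["ee_pos"],m.sum(),P[m].mean(0)); p=P[m]; print(cv2.minEnclosingCircle(p[:,:2].astype(np.float32)))
m=(abs(Z-.083)<.006)&(abs(P[...,0]-.553)<.05)&(abs(P[...,1]+.043)<.05); p=P[m]; print(m.sum(),p.mean(0),cv2.minEnclosingCircle(p[:,:2].astype(np.float32)))
E
```

```text
time_s: 7.57
ee_pos: [0.594, -0.1266, 0.2514]
eef_rot: [3.14, -0.001, -3.137]
force: [1.3, 0.5, 0.1]
grip_width: 0.0941
[ 0.59401324 -0.12659996  0.251392  ] 3667 [ 0.59486058 -0.13007286  0.16158923]
((0.5957200527191162, -0.1302482634782791), 0.030232125893235207)
1407 [ 0.55454468 -0.04567019  0.0840288 ] ((0.5552269816398621, -0.04485464468598366), 0.0229598730802536)
```

```bash

python3 -m creep '{"translation":[[1,-4,-35],[1,-4,-75],[1,-4,-110],[1,-4,-130],[1,-4,-138]],"yaw":[0,0,0,0,0],"gripper":[0,0,0,0,0]}'
python3 -m creep '{"translation":[[0,0,0],[0,0,0],[0,0,0],[0,0,0],[0,0,0]],"yaw":[0,0,0,0,0],"gripper":[255,255,255,255,255]}' 30
python3 -m creep '{"translation":[[0,0,0],[0,0,0],[0,0,0],[0,0,0],[0,0,0]],"yaw":[0,0,0,0,0],"gripper":[255,255,255,255,255]}'
python3 -m creep '{"translation":[[0,0,5],[0,0,18],[0,0,34],[0,0,40],[0,0,40]],"yaw":[0,0,0,0,0],"gripper":[255,255,255,255,255]}'
```

```text
time_s: 8.03
ee_pos: [0.5939, -0.1277, 0.1101]
eef_rot: [3.138, -0.006, -3.134]
force: [0.8, -0.7, -0.5]
grip_width: 0.0939
time_s: 8.45
ee_pos: [0.5945, -0.1279, 0.1115]
eef_rot: [3.139, -0.003, -3.134]
force: [-0.3, -0.8, 1.0]
grip_width: 0.0638
time_s: 8.87
ee_pos: [0.5945, -0.1279, 0.1116]
eef_rot: [3.139, -0.003, -3.134]
force: [-0.6, -0.7, -1.3]
grip_width: 0.0621
time_s: 9.28
ee_pos: [0.5951, -0.1281, 0.1532]
eef_rot: [3.14, -0.001, -3.134]
force: [-0.2, 0.7, -4.7]
grip_width: 0.062
```

```bash

python3 -m creep '{"translation":[[0,0,15],[0,0,40],[0,5,60],[-2,20,68],[-5,45,70]],"yaw":[0,0,0,0,0],"gripper":[255,255,255,255,255]}'
python3 -m creep '{"translation":[[-5,30,0],[-12,65,0],[-20,100,0],[-30,135,0],[-40,170,0]],"yaw":[0,0,0,0,0],"gripper":[255,255,255,255,255]}'
python3 -m creep '{"translation":[[-8,35,0],[-18,70,0],[-28,105,0],[-38,140,0],[-46,165,0]],"yaw":[0,0,0,0,0],"gripper":[255,255,255,255,255]}'
python3 -m creep '{"translation":[[-5,25,0],[-9,45,0],[-10,60,0],[-10,66,0],[-10,66,0]],"yaw":[0,0,0,0,0],"gripper":[255,255,255,255,255]}'
```

```text
time_s: 9.7
ee_pos: [0.5903, -0.0835, 0.2238]
eef_rot: [3.14, 0.001, -3.136]
force: [-0.0, 0.3, -2.7]
grip_width: 0.0615
time_s: 10.12
ee_pos: [0.5488, 0.0888, 0.2224]
eef_rot: [3.14, -0.001, -3.136]
force: [0.7, -0.2, -3.6]
grip_width: 0.0617
time_s: 10.53
ee_pos: [0.5007, 0.2569, 0.2211]
eef_rot: [3.14, -0.003, -3.134]
force: [1.0, -0.3, -3.1]
grip_width: 0.0613
time_s: 10.95
ee_pos: [0.4903, 0.3238, 0.2202]
eef_rot: [3.141, -0.003, -3.133]
force: [0.1, -0.8, -2.5]
grip_width: 0.0618
```

```bash

python3 -m creep '{"translation":[[2,-3,-20],[4,-5,-50],[4,-5,-80],[4,-5,-95],[4,-5,-102]],"yaw":[0,0,0,0,0],"gripper":[255,255,255,255,255]}'
python3 -m creep '{"translation":[[0,0,-1],[0,0,-1.5],[0,0,-2],[0,0,-2],[0,0,-2]],"yaw":[0,0,0,0,0],"gripper":[255,255,255,255,255]}'
```

```text
time_s: 11.37
ee_pos: [0.4937, 0.317, 0.1154]
eef_rot: [-3.14, -0.007, -3.134]
force: [0.0, 0.7, -2.6]
grip_width: 0.0613
time_s: 11.78
ee_pos: [0.4943, 0.3168, 0.1145]
eef_rot: [-3.14, -0.005, -3.134]
force: [-0.5, -2.9, 3.6]
grip_width: 0.0617
```

```bash

python3 -m creep '{"translation":[[0,0,0],[0,0,0],[0,0,0],[0,0,0],[0,0,0]],"yaw":[0,0,0,0,0],"gripper":[60,30,0,0,0]}'
python3 -m creep '{"translation":[[0,0,0],[0,0,30],[0,0,65],[0,-10,85],[4,-40,85]],"yaw":[0,0,0,0,0],"gripper":[0,0,0,0,0]}'
python3 -m creep '{"translation":[[7,-40,0],[14,-80,0],[21,-120,0],[28,-160,0],[35,-195,0]],"yaw":[0,0,0,0,0],"gripper":[0,0,0,0,0]}'
python3 -m creep '{"translation":[[7,-40,0],[14,-80,0],[20,-115,0],[22,-127,0],[22,-127,0]],"yaw":[0,0,0,0,0],"gripper":[0,0,0,0,0]}'
```

```text
time_s: 12.2
ee_pos: [0.4943, 0.3169, 0.1146]
eef_rot: [-3.141, -0.005, -3.134]
force: [-0.1, -0.3, -0.6]
grip_width: 0.0915
time_s: 12.62
ee_pos: [0.499, 0.2794, 0.2041]
eef_rot: [3.139, 0.001, -3.131]
force: [0.6, -0.4, -0.2]
grip_width: 0.0941
time_s: 13.03
ee_pos: [0.534, 0.0822, 0.2044]
eef_rot: [3.139, 0.001, -3.131]
force: [0.7, -0.1, -0.2]
grip_width: 0.0943
time_s: 13.45
ee_pos: [0.5561, -0.0473, 0.2041]
eef_rot: [3.139, 0.001, -3.135]
force: [-0.3, 0.2, -0.5]
grip_width: 0.0945
```

```bash
python3 - <<'E'
from h import *
c,o=wrist(); np.savez("w3",**c);save(c,"w3"); P=pts(c); Z=P[...,2]
m=(abs(Z-.083)<.006)&(abs(P[...,0]-.553)<.05)&(abs(P[...,1]+.043)<.05); p=P[m]; print(o["ee_pos"],m.sum(),p.mean(0),cv2.minEnclosingCircle(p[:,:2].astype(np.float32)))
E
```

```text
[ 0.55610568 -0.04728582  0.20413394] 1700 [ 0.55386331 -0.04457497  0.08401462] ((0.5549402832984924, -0.044671427458524704), 0.022794870659708977)
```

View pics/w3.png

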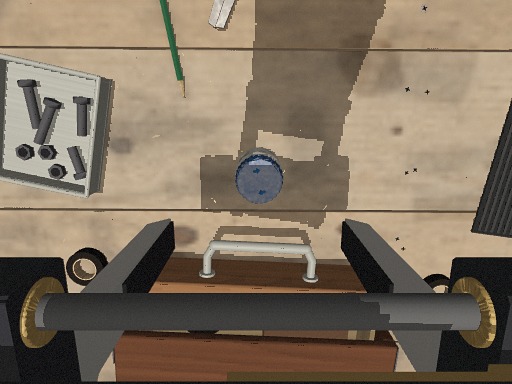

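The wrist view shows only the bottle (259,178) left in front of the pull, centred between the fingers. I grip it.

```bash

python3 -m creep '{"translation":[[-1,2,-35],[-1,2,-75],[-1,2,-115],[-1,2,-140],[-1,2,-148]],"yaw":[0,0,0,0,0],"gripper":[0,0,0,0,0]}'
python3 -m creep '{"translation":[[0,0,0],[0,0,0],[0,0,0],[0,0,0],[0,0,0]],"yaw":[0,0,0,0,0],"gripper":[255,255,255,255,255]}' 15
python3 -m creep '{"translation":[[0,0,0],[0,0,0],[0,0,0],[0,0,0],[0,0,0]],"yaw":[0,0,0,0,0],"gripper":[255,255,255,255,255]}'
python3 -m creep '{"translation":[[0,0,5],[0,0,18],[0,0,40],[0,5,60],[-5,20,70]],"yaw":[0,0,0,0,0],"gripper":[255,255,255,255,255]}'
```

```text
time_s: 13.92
ee_pos: [0.5528, -0.0415, 0.0522]
eef_rot: [3.138, -0.005, -3.132]
force: [-0.5, -0.1, 0.2]
grip_width: 0.0939
time_s: 14.33
ee_pos: [0.5535, -0.0415, 0.0537]
eef_rot: [3.138, -0.003, -3.132]
force: [-0.1, 0.2, -0.5]
grip_width: 0.064
time_s: 14.75
ee_pos: [0.5538, -0.0416, 0.0541]
eef_rot: [3.138, -0.002, -3.132]
force: [-0.4, -0.3, 4.2]
grip_width: 0.0457
time_s: 15.17
ee_pos: [0.5497, -0.0225, 0.1265]
eef_rot: [3.139, 0.001, -3.133]
force: [-0.0, -0.5, 0.2]
grip_width: 0.0451
```

```bash

python3 -m creep '{"translation":[[-15,25,0],[-35,55,0],[-57,88,0],[-80,120,0],[-100,150,0]],"yaw":[0,0,0,0,0],"gripper":[255,255,255,255,255]}'
python3 -m creep '{"translation":[[-18,33,0],[-32,68,0],[-42,105,0],[-46,140,0],[-47,165,0]],"yaw":[0,0,0,0,0],"gripper":[255,255,255,255,255]}'
python3 -m creep '{"translation":[[-3,20,0],[-4,36,0],[-4,38,0],[-4,38,0],[-4,38,0]],"yaw":[0,0,0,0,0],"gripper":[255,255,255,255,255]}'
```

```text
time_s: 15.58
ee_pos: [0.448, 0.1287, 0.1265]
eef_rot: [3.139, 0.0, -3.133]
force: [0.6, 0.8, -0.5]
grip_width: 0.045
time_s: 16.0
ee_pos: [0.3997, 0.2963, 0.1269]
eef_rot: [3.138, 0.0, -3.132]
force: [0.8, -0.6, -0.6]
grip_width: 0.0452
time_s: 16.42
ee_pos: [0.3957, 0.3335, 0.1268]
eef_rot: [3.139, -0.0, -3.132]
force: [-0.4, 0.8, -0.2]
grip_width: 0.0454
```

```bash

python3 -m creep '{"translation":[[2,-2,-15],[3,-2,-40],[3,-2,-58],[3,-2,-66],[3,-2,-67]],"yaw":[0,0,0,0,0],"gripper":[255,255,255,255,255]}'
python3 -m creep '{"translation":[[0,0,-1],[0,0,-1.5],[0,0,-2],[0,0,-2],[0,0,-2]],"yaw":[0,0,0,0,0],"gripper":[255,255,255,255,255]}'
python3 -m creep '{"translation":[[0,0,0],[0,0,0],[0,0,0],[0,0,0],[0,0,0]],"yaw":[0,0,0,0,0],"gripper":[60,30,0,0,0]}'
python3 -m creep '{"translation":[[0,0,0],[0,0,30],[0,0,65],[0,-10,100],[10,-40,120]],"yaw":[0,0,0,0,0],"gripper":[0,0,0,0,0]}'
python3 - <<'E'
from h import *
c=cam("top"); np.savez("t1",**c); P=pts(c);Z=P[...,2]
yaw=-.136; 
for n,a,b,x,y in(("can",.17,.21,.588,.305),("jar",.155,.17,.494,.317),("bot",.08,.095,.399,.331)):
    m=(Z>a)&(Z<b)&(np.hypot(P[...,0]-x,P[...,1]-y)<.05); q=P[m].mean(0); d=q[:2]-[.4945,.3177]
    print(n,m.sum(),q,"mat",d@[np.cos(yaw),np.sin(yaw)],d@[-np.sin(yaw),np.cos(yaw)])
a=c["pixels"][90:330,60:420,::-1]; cv2.imwrite("pics/t1.png",cv2.resize(a,None,fx=2,fy=2))
E
```

```text
time_s: 16.83
ee_pos: [0.3984, 0.3303, 0.0586]
eef_rot: [3.14, -0.002, -3.133]
force: [-0.2, 1.1, -1.0]
grip_width: 0.0454
time_s: 17.25
ee_pos: [0.3986, 0.3305, 0.0572]
eef_rot: [3.14, -0.002, -3.133]
force: [-0.0, -0.9, 0.3]
grip_width: 0.0453
time_s: 17.67
ee_pos: [0.3986, 0.3305, 0.0572]
eef_rot: [3.14, -0.002, -3.133]
force: [0.0, -0.5, 0.4]
grip_width: 0.0748
time_s: 18.08
ee_pos: [0.4084, 0.2924, 0.1808]
eef_rot: [3.137, 0.001, -3.13]
force: [0.8, 0.1, 0.0]
grip_width: 0.0942
can 397 [0.58789633 0.30052766 0.19543737] mat 0.09486217613020179 -0.0043509918495798295
jar 424 [0.49332745 0.31269978 0.16378013] mat -0.00048379022937761293 -0.005113020960922122
bot 69 [0.41066446 0.32618044 0.08644206] mat -0.08421121201010338 -0.0029643802048007852
```

View pics/t1.png

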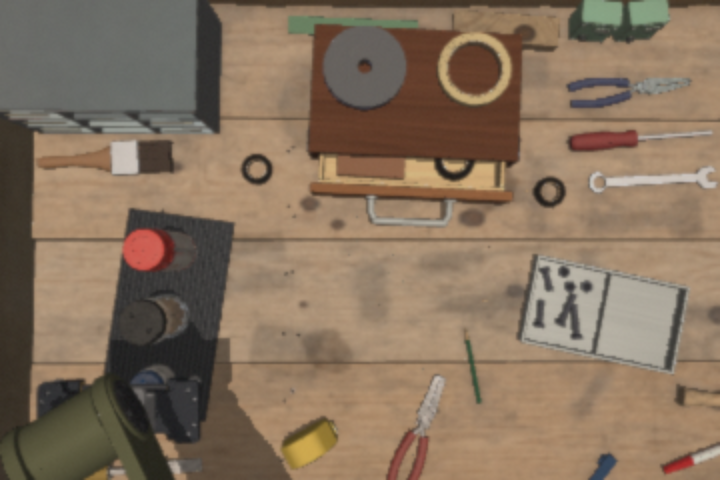

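The top view shows the can (148,250), jar (145,320) and bottle (155,380) standing on the mat. The drawer pull is at (410,222) with nothing in front of it.

```bash
python3 - <<'E'
from h import *
c=dict(np.load("w3.npz")); print(ray(c,[(213,245),(262,246),(312,249)],.055)); P=pts(c)
for u in(240,262,285): print(u,[tuple(np.round(P[v,u,[0,2]],3)) for v in range(236,285,4)])
t=dict(np.load("t1.npz")); f=lambda x,y:(x/2+60,y/2+90)
print(ray(t,[f(372,222),f(410,222),f(448,222)],.055)); print("tape",ray(t,[f(434,165),f(455,175),f(476,165)],.04))
E
python3 -m creep '{"translation":[[12,-40,5],[25,-80,10],[38,-120,15],[50,-160,20],[62,-195,20]],"yaw":[0,0,0,0,0],"gripper":[255,255,255,255,255]}' 20
```

```text
[[ 0.63199471 -0.09315274]
 [ 0.63282907 -0.04024756]
 [ 0.63598341  0.0139688 ]]
240 [(np.float64(0.643), np.float64(-0.0)), (np.float64(0.648), np.float64(-0.0)), (np.float64(0.629), np.float64(0.059)), (np.float64(0.633), np.float64(0.061)), (np.float64(0.665), np.float64(-0.001)), (np.float64(0.671), np.float64(-0.002)), (np.float64(0.668), np.float64(0.016)), (np.float64(0.668), np.float64(0.026)), (np.float64(0.668), np.float64(0.037)), (np.float64(0.667), np.float64(0.048)), (np.float64(0.668), np.float64(0.055)), (np.float64(0.667), np.float64(0.066)), (np.float64(0.668), np.float64(0.074))]
262 [(np.float64(0.643), np.float64(-0.001)), (np.float64(0.648), np.float64(-0.0)), (np.float64(0.629), np.float64(0.058)), (np.float64(0.633), np.float64(0.06)), (np.float64(0.664), np.float64(-0.001)), (np.float64(0.67), np.float64(-0.001)), (np.float64(0.676), np.float64(-0.001)), (np.float64(0.669), np.float64(0.024)), (np.float64(0.669), np.float64(0.035)), (np.float64(0.669), np.float64(0.045)), (np.float64(0.669), np.float64(0.054)), (np.float64(0.668), np.float64(0.064)), (np.float64(0.669), np.float64(0.071))]
285 [(np.float64(0.643), np.float64(-0.001)), (np.float64(0.648), np.float64(-0.0)), (np.float64(0.63), np.float64(0.056)), (np.float64(0.632), np.float64(0.061)), (np.float64(0.638), np.float64(0.059)), (np.float64(0.67), np.float64(-0.001)), (np.float64(0.675), np.float64(0.001)), (np.float64(0.67), np.float64(0.022)), (np.float64(0.67), np.float64(0.032)), (np.float64(0.67), np.float64(0.041)), (np.float64(0.67), np.float64(0.052)), (np.float64(0.67), np.float64(0.061)), (np.float64(0.669), np.float64(0.071))]
[[ 0.62919048  0.01076432]
 [ 0.62926703 -0.04441128]
 [ 0.62934377 -0.09972896]]
tape [[ 0.71421376 -0.08072662]
 [ 0.69948762 -0.11175384]
 [ 0.71442046 -0.14293501]]
time_s: 18.55
ee_pos: [0.4729, 0.0926, 0.2043]
eef_rot: [3.137, 0.007, -3.132]
force: [-0.1, 0.5, 0.7]
grip_width: 0.0645
```

```bash

python3 -m creep '{"translation":[[32,-25,-10],[65,-50,-20],[100,-75,-35],[130,-98,-45],[155,-116,-54]],"yaw":[-0.02,-0.05,-0.05,-0.05,-0.05],"gripper":[255,255,255,255,255]}'
python3 -m creep '{"translation":[[20,-15,0],[25,-17,0],[25,-17,0],[25,-17,0],[25,-17,0]],"yaw":[0,0,0,0,0],"gripper":[255,255,255,255,255]}'
python3 - <<'E'
from h import *
c,o=wrist(); P=pts(c); save(c,"w4"); Z=P[...,2]
print(o["ee_pos"])
for u in (220,262,300):
  q=P[:,u]; bar=q[(q[:,2]>.052)&(q[:,2]<.066)&(q[:,0]<.65)]; pan=q[(q[:,2]>.02)&(q[:,2]<.05)&(q[:,0]>.65)]
  print(u,bar.mean(0) if len(bar) else None,len(bar),np.median(pan,0) if len(pan) else None)
E
```

```text
time_s: 18.97
ee_pos: [0.6292, -0.0254, 0.149]
eef_rot: [3.137, 0.006, 3.1]
force: [0.5, 0.2, 0.9]
grip_width: 0.0305
time_s: 19.38
ee_pos: [0.6536, -0.0416, 0.1494]
eef_rot: [3.137, 0.006, 3.101]
force: [-0.2, 0.1, 0.9]
grip_width: 0.0007
[ 0.65359335 -0.04155719  0.14942231]
220 [ 0.63140204 -0.07051383  0.05940655] 13 [ 0.71242216 -0.07984496  0.02158124]
262 [ 0.63289126 -0.03520861  0.05911337] 13 [ 0.6689664  -0.03612129  0.03647325]
300 [ 0.63420261 -0.00319337  0.05907752] 13 [ 0.70246641 -0.00253372  0.04865713]
```

View pics/w4.png

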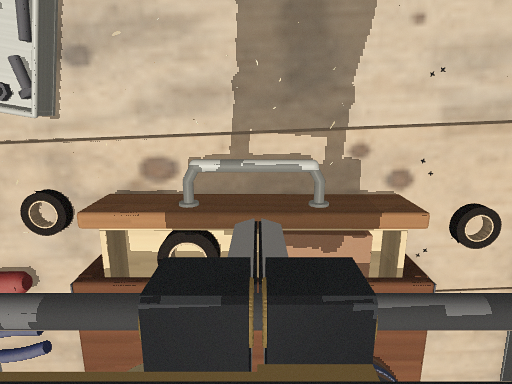

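The wrist view shows the closed fingers at (258,225), above the panel and behind the bar at (255,165). That matches the measurement (bar x = 0.633, panel face x = 0.669), so I go down into the gap.

```bash

python3 -m creep '{"translation":[[0,0,-25],[0,0,-45],[0,0,-60],[0,0,-72],[0,0,-80]],"yaw":[0,0,0,0,0],"gripper":[255,255,255,255,255]}'
python3 -m creep '{"translation":[[0,0,-6],[0,0,-12],[0,0,-15],[0,0,-15]],"yaw":[0,0,0,0],"gripper":[255,255,255,255]}'
```

```text
time_s: 19.85
ee_pos: [0.6531, -0.0409, 0.0689]
eef_rot: [3.137, 0.006, 3.102]
force: [0.3, 0.3, 0.0]
grip_width: 0.0004
time_s: 20.18
ee_pos: [0.653, -0.0409, 0.0536]
eef_rot: [3.137, 0.006, 3.102]
force: [-0.3, -0.5, -0.7]
grip_width: 0.0004
```

```bash

python3 -m creep '{"translation":[[-6,0,0],[-15,0.5,0],[-26,1,0],[-38,1.5,0],[-50,2,0]],"yaw":[0,0,0,0,0],"gripper":[255,255,255,255,255]}'
python3 -m creep '{"translation":[[-12,0.5,0],[-24,1,0],[-36,1.5,0],[-46,2,0],[-50,2,0]],"yaw":[0,0,0,0,0],"gripper":[255,255,255,255,255]}'
```

```text
time_s: 20.6
ee_pos: [0.6024, -0.0389, 0.0542]
eef_rot: [3.137, 0.007, 3.102]
force: [-0.4, 0.1, 0.4]
grip_width: 0.0006
time_s: 21.02
ee_pos: [0.5514, -0.0369, 0.0549]
eef_rot: [3.137, 0.007, 3.102]
force: [0.3, 0.5, -0.2]
grip_width: 0.0003
```

```bash

python3 -m creep '{"translation":[[4,0,0],[5,0,25],[5,0,60],[5,0,95],[5,0,105]],"yaw":[0,0,0,0,0],"gripper":[255,255,255,200,100]}'
python3 -m creep '{"translation":[[20,-20,10],[45,-50,20],[55,-70,20],[55,-70,20],[55,-70,20]],"yaw":[0,0,0,0,0],"gripper":[30,30,30,30,30]}'
python3 - <<'E'
from h import *
c,o=wrist(); np.savez("w5",**c); P=pts(c); save(c,"w5"); print(o["ee_pos"],o["grip_width"]); Z=P[...,2]
m=(abs(Z-.04)<.006)&(c["pixels"].max(-1)<70)&(abs(P[...,1]+.11)<.06)&(abs(P[...,0]-.62)<.06)
print(m.sum()); print(P[m].mean(0),cv2.minEnclosingCircle(P[m][:,:2].astype(np.float32)))
E
```

```text
time_s: 21.43
ee_pos: [0.5587, -0.0371, 0.1656]
eef_rot: [3.138, 0.015, 3.102]
force: [-0.3, -0.6, 1.4]
grip_width: 0.0105
time_s: 21.85
ee_pos: [0.6141, -0.1079, 0.1848]
eef_rot: [3.137, 0.014, 3.101]
force: [-0.5, 0.9, 0.0]
grip_width: 0.0434
[ 0.61408994 -0.1078994   0.18484651] 0.04344525230172526
0
[nan nan nan] ((0.0, 0.0), 0.0)<stdin>:4: RuntimeWarning: Mean of empty slice.
  ret = um.true_divide(
```

View pics/w5.png

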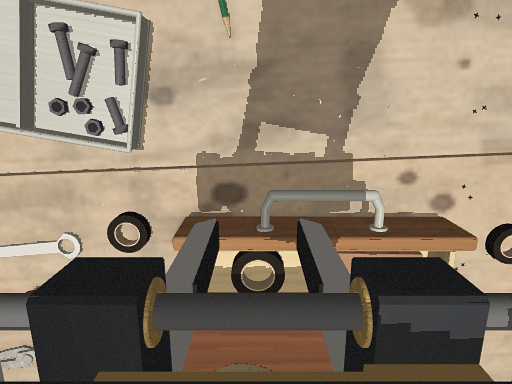

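```bash
python3 - <<'E'
from h import *
c=dict(np.load("w5.npz")); print(ray(c,[(320,197)],.055)); print("tape top",ray(c,[(258,250),(258,292),(230,272),(286,272)],.04)); P=pts(c); print(P[255:290:5,240], P[150:260:8,320][:,[0,2]].round(3).tolist())
t=cam("top"); np.savez("t2",**t); Q=pts(t); cv2.imwrite("pics/t2.png",cv2.resize(t["pixels"][90:330,60:420,::-1],None,fx=2,fy=2))
E
```

```text
[[ 0.63537338 -0.04532485]]
tape top [[ 0.69597171 -0.10877218]
 [ 0.74640735 -0.11079924]
 [ 0.7206479  -0.14037885]
 [ 0.72327062 -0.07923033]]
[[ 0.70278919 -0.12866222  0.03611032]
 [ 0.70710989 -0.12874177  0.03943996]
 [ 0.71279088 -0.12902394  0.03992561]
 [ 0.71891174 -0.12936553  0.0396256 ]
 [ 0.72530537 -0.12973981  0.03892943]
 [ 0.73150733 -0.13008198  0.03871196]
 [ 0.73730494 -0.13036575  0.03929956]] [[0.597, 0.001], [0.606, -0.001], [0.615, -0.001], [0.624, -0.0], [0.634, -0.001], [0.628, 0.056], [0.635, 0.06], [0.662, -0.001], [0.672, -0.001], [0.669, 0.036], [0.606, 0.218], [0.606, 0.228], [0.606, 0.237], [0.606, 0.246]]
```

View pics/t2.png

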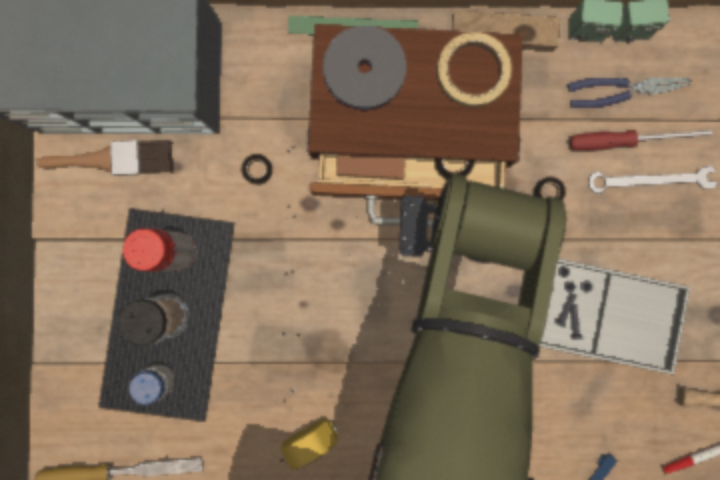

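The drawer did not move: the bar is still at x = 0.635. I check where the fingertips really are relative to the TCP in the wrist frame.

```bash
python3 - <<'E'
from h import *
c=dict(np.load("w5.npz")); tcp=np.array([.6141,-.1079,.1848])
for dy in(-.022,0,.022):
  for dx in(-.008,.008):
    q=c["R"]@(tcp+[dx,dy,-.019])+c["t"]; print(dx,dy,(q[0]/q[2]*c["fx"]+c["cx"]).round(1),(q[1]/q[2]*c["fy"]+c["cy"]).round(1),q[2].round(3))
P=pts(c)
for u in(200,205,210,318,324): print(u,[tuple(np.round(P[v,u],3)) for v in range(216,262,6)])
E
```

```text
-0.008 -0.022 221.0 204.4 0.219
0.008 -0.022 222.6 227.6 0.223
-0.008 0 254.9 203.1 0.219
0.008 0 255.9 226.3 0.223
-0.008 0.022 288.9 201.7 0.219
0.008 0.022 289.3 225.0 0.223
200 [(np.float64(0.668), np.float64(-0.175), np.float64(0.001)), (np.float64(0.604), np.float64(-0.137), np.float64(0.204)), (np.float64(0.604), np.float64(-0.136), np.float64(0.213)), (np.float64(0.604), np.float64(-0.134), np.float64(0.222)), (np.float64(0.604), np.float64(-0.133), np.float64(0.229)), (np.float64(0.604), np.float64(-0.132), np.float64(0.236)), (np.float64(0.604), np.float64(-0.131), np.float64(0.243)), (np.float64(0.603), np.float64(-0.13), np.float64(0.25))]
205 [(np.float64(0.669), np.float64(-0.17), np.float64(-0.001)), (np.float64(0.604), np.float64(-0.135), np.float64(0.204)), (np.float64(0.604), np.float64(-0.133), np.float64(0.213)), (np.float64(0.604), np.float64(-0.132), np.float64(0.222)), (np.float64(0.604), np.float64(-0.131), np.float64(0.23)), (np.float64(0.604), np.float64(-0.13), np.float64(0.237)), (np.float64(0.605), np.float64(-0.129), np.float64(0.24)), (np.float64(0.605)
[... 789 characters left out ...]
p.float64(-0.079), np.float64(0.231)), (np.float64(0.606), np.float64(-0.08), np.float64(0.237)), (np.float64(0.606), np.float64(-0.081), np.float64(0.244)), (np.float64(0.606), np.float64(-0.082), np.float64(0.25))]
324 [(np.float64(0.675), np.float64(-0.03), np.float64(-0.002)), (np.float64(0.669), np.float64(-0.037), np.float64(0.036)), (np.float64(0.668), np.float64(-0.041), np.float64(0.054)), (np.float64(0.606), np.float64(-0.074), np.float64(0.223)), (np.float64(0.606), np.float64(-0.076), np.float64(0.23)), (np.float64(0.606), np.float64(-0.077), np.float64(0.237)), (np.float64(0.606), np.float64(-0.078), np.float64(0.244)), (np.float64(0.606), np.float64(-0.079), np.float64(0.249))]
```

The near faces of the fingers end about 15–20 mm above the reported TCP height, so the real tips are higher than stated and went over the bar without touching it. A lower hook is safe under either reading, so I go down to TCP z ≈ 0.026.

```bash

python3 -m creep '{"translation":[[10,15,-10],[25,40,-25],[39,67,-35],[39,67,-35],[39,67,-35]],"yaw":[0,0,0,0,0],"gripper":[255,255,255,255,255]}'
python3 -m creep '{"translation":[[0,0,-25],[0,0,-50],[0,0,-70],[0,0,-85],[0,0,-95]],"yaw":[0,0,0,0,0],"gripper":[255,255,255,255,255]}'
python3 -m creep '{"translation":[[0,0,-8],[0,0,-16],[0,0,-22],[0,0,-28],[0,0,-28]],"yaw":[0,0,0,0,0],"gripper":[255,255,255,255,255]}'
python3 -m creep '{"translation":[[-3,0,0],[-6,0,0],[-10,0.5,0],[-14,0.5,0],[-18,1,0]],"yaw":[0,0,0,0,0],"gripper":[255,255,255,255,255]}'
```

```text
time_s: 22.37
ee_pos: [0.6523, -0.0375, 0.1494]
eef_rot: [3.137, 0.013, 3.105]
force: [-0.2, -0.5, -0.2]
grip_width: 0.0256
time_s: 22.78
ee_pos: [0.6515, -0.0378, 0.0534]
eef_rot: [3.137, 0.012, 3.105]
force: [0.7, -0.1, 0.5]
grip_width: 0.0005
time_s: 23.2
ee_pos: [0.6512, -0.0379, 0.0246]
eef_rot: [3.137, 0.011, 3.105]
force: [-0.5, -0.6, -0.4]
grip_width: 0.0006
time_s: 23.62
ee_pos: [0.633, -0.037, 0.025]
eef_rot: [3.137, 0.012, 3.105]
force: [1.5, -2.3, -0.4]
grip_width: 0.0003
```

```bash

python3 -m creep '{"translation":[[-12,0.5,0],[-26,1,0],[-40,1.5,0],[-52,2,0],[-62,2.5,0]],"yaw":[0,0,0,0,0],"gripper":[255,255,255,255,255]}'
python3 -m creep '{"translation":[[-8,0.5,0],[-14,0.5,0],[-18,1,0],[-20,1,0],[-20,1,0]],"yaw":[0,0,0,0,0],"gripper":[255,255,255,255,255]}'
python3 -m creep '{"translation":[[4,0,0],[5,0,25],[5,0,60],[5,0,100],[5,0,140]],"yaw":[0,0,0,0,0],"gripper":[255,255,255,200,100]}'
python3 -m creep '{"translation":[[-5,0,20],[-5,0,20],[-5,0,20]],"yaw":[0,0,0],"gripper":[25,25,25]}'
python3 - <<'E'
from h import *
c,o=wrist(); np.savez("w6",**c); P=pts(c); save(c,"w6"); print(o["ee_pos"],o["grip_width"]); Z=P[...,2]
m=(abs(Z-.04)<.006)&(c["pixels"].max(-1)<70)&(abs(P[...,1]+.11)<.06)&(abs(P[...,0]-.63)<.06)
print(m.sum()); print(P[m].mean(0),cv2.minEnclosingCircle(P[m][:,:2].astype(np.float32)))
E
```

```text
time_s: 24.03
ee_pos: [0.57, -0.0343, 0.0253]
eef_rot: [3.137, 0.012, 3.105]
force: [1.7, -0.3, -1.2]
grip_width: 0.0004
time_s: 24.45
ee_pos: [0.5498, -0.0333, 0.0254]
eef_rot: [3.137, 0.012, 3.105]
force: [-0.1, -0.1, 0.6]
grip_width: 0.0005
time_s: 24.87
ee_pos: [0.5547, -0.0333, 0.1668]
eef_rot: [3.137, 0.011, 3.105]
force: [0.1, -0.5, 0.8]
grip_width: 0.0107
time_s: 25.12
ee_pos: [0.5503, -0.0333, 0.1875]
eef_rot: [3.137, 0.012, 3.105]
force: [0.5, -0.6, -0.8]
grip_width: 0.0301
[ 0.55026752 -0.03331174  0.18751381] 0.030119834944395234
584
[ 0.61213952 -0.11559345  0.03907384] ((0.6202104091644287, -0.11190475523471832), 0.0277841929346323)
```

View pics/w6.png

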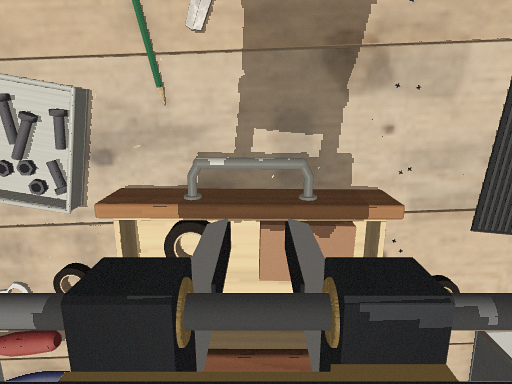

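The drawer is open: the bar at (250,162) has moved with it, the tape is at (188,240) and the sanding block at (310,245). I move over the tape.

```bash

python3 -m creep '{"translation":[[20,-25,0],[40,-52,0],[58,-78,0],[58,-78,0],[58,-78,0]],"yaw":[0,0,0,0,0],"gripper":[25,25,25,25,25]}'
python3 - <<'E'
from h import *
c,o=wrist(); np.savez("w7",**c); P=pts(c); save(c,"w7"); print(o["ee_pos"],o["grip_width"]); Z=P[...,2]
V=c["pixels"].max(-1)
m=(Z>.02)&(Z<.046)&(V<75)&(abs(P[...,1]+.11)<.05)&(abs(P[...,0]-.62)<.05)
p=P[m]; print(m.sum(),np.percentile(p,[1,99],axis=0)); print(cv2.minEnclosingCircle(P[m&(Z>.034)][:,:2].astype(np.float32)))
q=c["R"]@(o["ee_pos"]+np.array([-.009,.0,0]))+c["t"]; print("tcp v",q[1]/q[2]*c["fy"]+c["cy"])
f=(Z>.1)&(abs(P[...,0]-o["ee_pos"][0])<.02); print("finger lowest z", np.percentile(Z[f],[0,1,3,10]))
E
```

```text
time_s: 25.58
ee_pos: [0.6075, -0.1121, 0.1833]
eef_rot: [3.136, 0.006, 3.103]
force: [-0.2, 0.6, 0.3]
grip_width: 0.0678
[ 0.6074634  -0.11205261  0.18326205] 0.06782449326088459
1623 [[ 0.59880998 -0.13415469  0.0240787 ]
 [ 0.65616331 -0.07827802  0.04110661]]
((0.6290051341056824, -0.10661307722330093), 0.030712053179740906)
tcp v 210.5214912884853
finger lowest z [0.19415697 0.20196895 0.20934421 0.22930473]
```

View pics/w7.png

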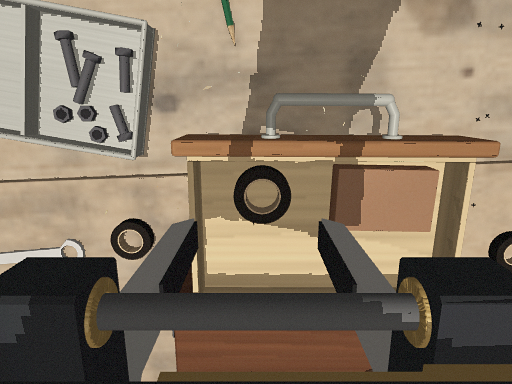

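```bash

python3 -m creep '{"translation":[[21.5,5.5,-20],[21.5,5.5,-50],[21.5,5.5,-85],[21.5,5.5,-110],[21.5,5.5,-120]],"yaw":[0,0,0,0,0],"gripper":[50,50,50,50,50]}'
python3 -m creep '{"translation":[[0,0,-12],[0,0,-24],[0,0,-32],[0,0,-38],[0,0,-38]],"yaw":[0,0,0,0,0],"gripper":[50,50,50,50,50]}'
python3 -m creep '{"translation":[[0,0,-3],[0,0,-5],[0,0,-7],[0,0,-8],[0,0,-8]],"yaw":[0,0,0,0,0],"gripper":[50,50,50,50,50]}'
```

```text
time_s: 26.05
ee_pos: [0.6263, -0.104, 0.0594]
eef_rot: [3.135, 0.0, 3.105]
force: [0.1, 0.6, -0.1]
grip_width: 0.0756
time_s: 26.47
ee_pos: [0.6261, -0.1039, 0.0208]
eef_rot: [3.135, -0.0, 3.105]
force: [-0.8, 0.4, 0.3]
grip_width: 0.0754
time_s: 26.88
ee_pos: [0.6262, -0.104, 0.0127]
eef_rot: [3.135, -0.0, 3.105]
force: [-0.1, 0.2, -0.3]
grip_width: 0.0755
```

```bash

python3 -m creep '{"translation":[[2,-2,-1],[2,-2,-2],[2,-2,-2],[2,-2,-2],[2,-2,-2]],"yaw":[0,0,0,0,0],"gripper":[50,50,255,255,255]}' 15
python3 -m creep '{"translation":[[0,0,0],[0,0,0],[0,0,0],[0,0,0],[0,0,0]],"yaw":[0,0,0,0,0],"gripper":[255,255,255,255,255]}'
python3 -m creep '{"translation":[[0,0,4],[0,0,12],[0,0,30],[0,0,55],[0,0,80]],"yaw":[0,0,0,0,0],"gripper":[255,255,255,255,255]}'
python3 - <<'E'
from h import *
c,o=wrist(); np.savez("w8",**c); P=pts(c); save(c,"w8"); print(o["ee_pos"],o["grip_width"])
E
```

```text
time_s: 27.3
ee_pos: [0.6282, -0.106, 0.0107]
eef_rot: [3.135, -0.0, 3.105]
force: [-1.1, 1.7, -0.7]
grip_width: 0.0589
time_s: 27.72
ee_pos: [0.6282, -0.1059, 0.0108]
eef_rot: [3.135, -0.0, 3.105]
force: [-0.6, -0.1, -0.3]
grip_width: 0.0583
time_s: 28.13
ee_pos: [0.6279, -0.1059, 0.0921]
eef_rot: [3.135, -0.001, 3.105]
force: [0.6, 0.4, -0.2]
grip_width: 0.0584
[ 0.62792048 -0.10590102  0.09211727] 0.0584134537220968
```

View pics/w8.png

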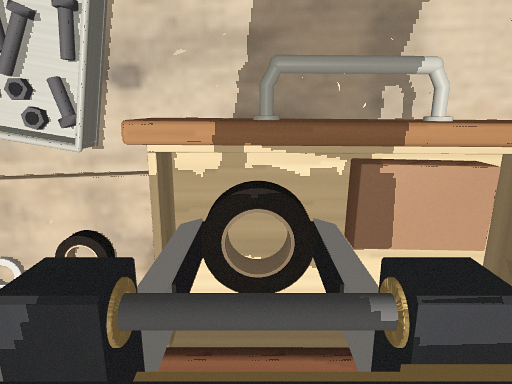

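The tape is held flat at (258,237) and clear of the drawer. I carry it to the tray.

```bash
python3 - <<'E'
from h import *
c=dict(np.load("w8.npz")); print(ray(c,[(257,182),(257,292),(203,237),(312,237)],.1215))
t=dict(np.load("t1.npz")); f=lambda x,y:(x/2+60,y/2+90); p=ray(t,[f(538,256),f(687,288),f(672,371),f(521,340)],.03); print(p,p.mean(0))
E
python3 -m creep '{"translation":[[-8,-12,6],[-22,-38,12],[-40,-72,12],[-60,-106,12],[-78,-140,12]],"yaw":[0,-0.04,-0.08,-0.12,-0.167],"gripper":[255,255,255,255,255]}'
python3 -m creep '{"translation":[[-18,-33,0],[-36,-68,0],[-54,-105,0],[-66,-132,0],[-70,-142,0]],"yaw":[0,0,0,0,0],"gripper":[255,255,255,255,255]}'
```

```text
[[ 0.59542669 -0.10393109]
 [ 0.65541568 -0.1061008 ]
 [ 0.62312955 -0.13256537]
 [ 0.62528108 -0.07679947]]
[[ 0.58009408 -0.23595048]
 [ 0.53251793 -0.45874303]
 [ 0.40990728 -0.43411403]
 [ 0.456147   -0.20963058]] [ 0.49466657 -0.33460953]
time_s: 28.6
ee_pos: [0.5512, -0.2476, 0.1111]
eef_rot: [3.137, 0.008, 2.937]
force: [0.8, -0.8, -0.5]
grip_width: 0.0584
time_s: 29.02
ee_pos: [0.4792, -0.3931, 0.1118]
eef_rot: [3.138, 0.008, 2.934]
force: [0.0, 0.4, -0.5]
grip_width: 0.0586
```

```bash

python3 -m creep '{"translation":[[4,2,-20],[4,2,-50],[4,2,-75],[4,2,-92],[4,2,-102]],"yaw":[0,0,0,0,0],"gripper":[255,255,255,255,255]}'
python3 -m creep '{"translation":[[0,0,-4],[0,0,-8],[0,0,-11],[0,0,-12.5],[0,0,-13]],"yaw":[0,0,0,0,0],"gripper":[255,255,255,255,255]}'
python3 -m creep '{"translation":[[0,0,0],[0,0,-1],[0,0,-2],[0,0,-2]],"yaw":[0,0,0,0],"gripper":[255,255,255,255]}'
```

```text
time_s: 29.43
ee_pos: [0.4829, -0.3901, 0.0079]
eef_rot: [3.136, 0.006, 2.934]
force: [-0.4, 0.1, -0.5]
grip_width: 0.0588
time_s: 29.85
ee_pos: [0.4833, -0.3903, -0.0045]
eef_rot: [3.137, 0.007, 2.934]
force: [0.8, -0.2, 0.0]
grip_width: 0.0585
time_s: 30.18
ee_pos: [0.4834, -0.3904, -0.0062]
eef_rot: [3.137, 0.008, 2.934]
force: [0.0, -0.0, 0.6]
grip_width: 0.0587
```

```bash

python3 -m creep '{"translation":[[0,0,0],[0,0,0],[0,0,0],[0,0,0],[0,0,0]],"yaw":[0,0,0,0,0],"gripper":[70,70,70,70,70]}'
python3 -m creep '{"translation":[[0,0,4],[0,0,20],[0,0,50],[0,0,85],[0,0,120]],"yaw":[0,0,0,0,0],"gripper":[70,70,70,70,70]}'
python3 -m creep '{"translation":[[5,35,0],[10,70,0],[17,105,5],[25,140,10],[30,175,10]],"yaw":[0.04,0.08,0.12,0.17,0.17],"gripper":[255,255,255,255,255]}'
python3 - <<'E'
from h import *
t=cam("top"); np.savez("t3",**t); P=pts(t); Z=P[...,2]; V=t["pixels"].max(-1)
m=(Z>.015)&(Z<.035)&(V<80)&(np.hypot(P[...,0]-.483,P[...,1]+.39)<.045); q=P[m]; print(m.sum(),q.mean(0),cv2.minEnclosingCircle(q[:,:2].astype(np.float32)))
d=q.mean(0)[:2]-[.4945,-.3345]; a=-.21; print("tray frame",d@[np.cos(a),np.sin(a)],d@[-np.sin(a),np.cos(a)])
cv2.imwrite("pics/t3.png",cv2.resize(t["pixels"][90:330,60:420,::-1],None,fx=2,fy=2))
E
```

```text
time_s: 30.6
ee_pos: [0.4834, -0.3904, -0.0063]
eef_rot: [3.137, 0.008, 2.934]
force: [-0.2, -0.5, 0.4]
grip_width: 0.0678
time_s: 31.02
ee_pos: [0.4831, -0.3901, 0.1152]
eef_rot: [3.137, 0.007, 2.934]
force: [0.3, 1.0, 0.7]
grip_width: 0.0682
time_s: 31.43
ee_pos: [0.5136, -0.2137, 0.1265]
eef_rot: [3.137, 0.009, 3.107]
force: [1.0, -0.4, 0.8]
grip_width: 0.0386
12 [ 0.50525719 -0.39530447  0.02279739] ((0.5040233135223389, -0.39595988392829895), 0.013929925858974457)
tray frame 0.02319615493859889 -0.05722620793646958
```

View pics/t3.png

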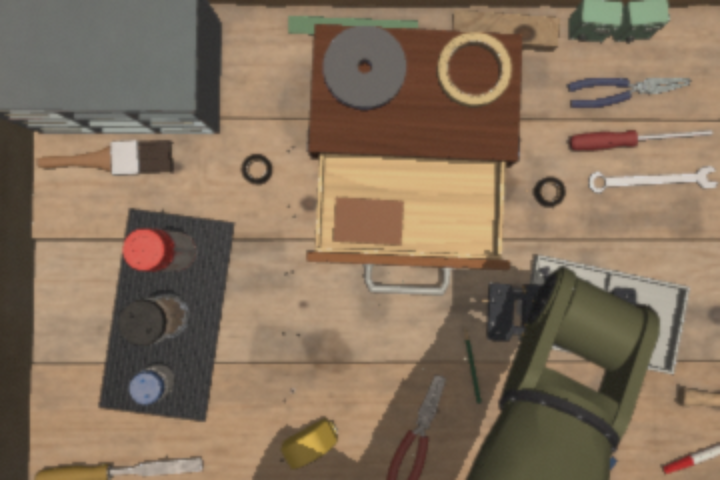

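```bash

python3 -m creep '{"translation":[[9,40,0],[19,80,0],[28,118,0],[36,150,0],[41,172,0]],"yaw":[0,0,0,0,0],"gripper":[255,255,255,255,255]}'
python3 -m creep '{"translation":[[1,6,0],[1,7,0],[1,7,0],[1,7,0]],"yaw":[0,0,0,0],"gripper":[255,255,255,255]}'
python3 - <<'E'
from h import *
c,o=wrist(); np.savez("w9",**c); P=pts(c); Z=P[...,2]; X=P[...,0]; print(o["ee_pos"],o["grip_width"])
for u in(225,255,285):
  q=P[:,u]; bar=q[(q[:,2]>.05)&(q[:,2]<.066)&(q[:,0]<.552)]; pan=q[(q[:,2]>.01)&(q[:,2]<.072)&(q[:,0]>.553)&(q[:,0]<.585)]
  print(u,len(bar),bar.mean(0),len(pan),np.median(pan,0))
V=c["pixels"].max(-1); m=(V<75)&(Z>.012)&(Z<.032)&(np.hypot(X-.483,P[...,1]+.39)<.05); print("tape",m.sum())
E
```

```text
time_s: 31.9
ee_pos: [0.5555, -0.0334, 0.1265]
eef_rot: [3.135, 0.008, 3.11]
force: [0.1, 0.0, -0.9]
grip_width: 0.0017
time_s: 32.23
ee_pos: [0.5563, -0.0276, 0.1266]
eef_rot: [3.136, 0.008, 3.109]
force: [0.4, 0.8, -0.8]
grip_width: 0.0009
[ 0.55631433 -0.02764988  0.12659422] 0.0008655697836632733
225 14 [ 0.533574   -0.05042682  0.05935883] 19 [ 0.56933292 -0.05354062  0.04665218]
255 14 [ 0.53436192 -0.02719265  0.05932472] 20 [ 0.57049551 -0.02844465  0.04769097]
285 14 [ 0.53592995 -0.00394578  0.05939996] 20 [ 0.57155471 -0.00323958  0.04578167]
tape 0
```

```bash

python3 -m creep '{"translation":[[-1,-5,-25],[-1,-5,-50],[-1,-5,-75],[-1,-5,-92],[-1,-5,-100]],"yaw":[0,0,0,0,0],"gripper":[255,255,255,255,255]}'
python3 -m creep '{"translation":[[4,0,0],[8,0,0],[16,-1,0],[28,-1,0],[40,-2,0]],"yaw":[0,0,0,0,0],"gripper":[255,255,255,255,255]}'
python3 -m creep '{"translation":[[15,-1,0],[30,-1,0],[45,-2,0],[60,-2,0],[72,-3,0]],"yaw":[0,0,0,0,0],"gripper":[255,255,255,255,255]}'
python3 -m creep '{"translation":[[6,0,0],[12,0,0],[17,-1,0],[21,-1,0],[24,-1,0]],"yaw":[0,0,0,0,0],"gripper":[255,255,255,255,255]}'
```

```text
time_s: 32.7
ee_pos: [0.554, -0.0339, 0.0243]
eef_rot: [3.135, 0.005, 3.106]
force: [-0.7, -0.1, 0.4]
grip_width: 0.0005
time_s: 33.12
ee_pos: [0.5954, -0.036, 0.0256]
eef_rot: [3.135, 0.007, 3.106]
force: [-2.4, 1.6, 0.5]
grip_width: 0.0004
time_s: 33.53
ee_pos: [0.6692, -0.0391, 0.0269]
eef_rot: [3.135, 0.008, 3.106]
force: [-2.6, 2.4, 0.9]
grip_width: 0.0005
time_s: 33.95
ee_pos: [0.6938, -0.0403, 0.0274]
eef_rot: [3.136, 0.009, 3.106]
force: [-1.8, -0.5, 1.4]
grip_width: 0.0002
```

```bash

python3 -m creep '{"translation":[[2,0,0],[4,0,0],[6,0,0],[7,0,0],[7,0,0]],"yaw":[0,0,0,0,0],"gripper":[255,255,255,255,255]}'
python3 -m creep '{"translation":[[1,0,0],[2,0,0],[3,0,0],[3,0,0]],"yaw":[0,0,0,0],"gripper":[255,255,255,255]}'
```

```text
time_s: 34.37
ee_pos: [0.6997, -0.0405, 0.0275]
eef_rot: [3.136, 0.006, 3.106]
force: [-12.8, -1.5, 5.9]
grip_width: 0.0007
time_s: 34.7
ee_pos: [0.6995, -0.0404, 0.0275]
eef_rot: [3.136, -0.003, 3.106]
force: [-32.6, -0.6, 15.6]
grip_width: 0.0006
```

The drawer is at its stop, with a firm reaction of about 13–33 N. I back off, lift, and move to view the tray and the front.

```bash

python3 -m creep '{"translation":[[-5,0,0],[-5,0,0],[-5,0,20],[-5,0,55],[-5,0,95]],"yaw":[0,0,0,0,0],"gripper":[255,255,255,255,255]}'
python3 -m creep '{"translation":[[-10,10,20],[-35,30,60],[-65,60,95],[-95,95,95],[-125,130,95]],"yaw":[0.01,0.03,0.03,0.03,0.03],"gripper":[0,0,0,0,0]}'
python3 - <<'E'
from h import *
t=cam("top"); np.savez("t4",**t); P=pts(t); Z=P[...,2]; V=t["pixels"].max(-1)
m=(V<75)&(np.hypot(P[...,0]-.483,P[...,1]+.39)<.045); q=P[m]; print(m.sum(),q.mean(0),np.median(Z[m]))
e,r=cv2.minEnclosingCircle(q[Z[m]>.018][:,:2].astype(np.float32)); print(e,r)
d=np.array(e)-[.4945,-.3345]; a=-.21; print("tray frame",d@[np.cos(a),np.sin(a)],d@[-np.sin(a),np.cos(a)])
cv2.imwrite("pics/t4.png",cv2.resize(t["pixels"][90:330,60:420,::-1],None,fx=2,fy=2))
E
```

```text
time_s: 35.12
ee_pos: [0.6939, -0.0403, 0.1218]
eef_rot: [3.135, -0.006, 3.106]
force: [-0.5, -0.4, 0.3]
grip_width: 0.0003
time_s: 35.53
ee_pos: [0.5867, 0.07, 0.2174]
eef_rot: [3.135, -0.001, 3.135]
force: [0.8, 0.3, 1.2]
grip_width: 0.0306
181 [ 0.48179237 -0.38510397  0.02027199] 0.021192165923660102
(0.4808252453804016, -0.3878766894340515) 0.029546687379479408
tray frame -0.0022474334356953453 -0.055054690370553626
```

View pics/t4.png

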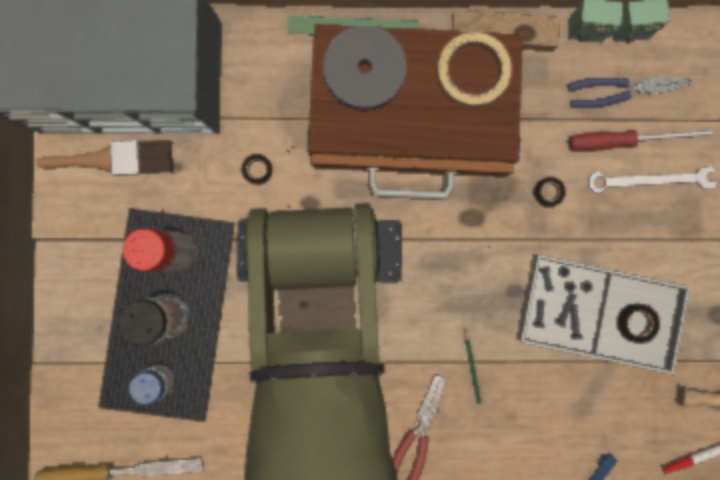

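The drawer looks shut and the tape lies in the middle of the empty tray half (638,322). I go back for the bottle.

```bash

python3 -m creep '{"translation":[[-38,10,0],[-75,25,0],[-108,48,0],[-135,78,0],[-155,110,0]],"yaw":[0,0,0,0,0],"gripper":[0,0,0,0,0]}'
python3 -m creep '{"translation":[[-12,38,0],[-22,75,0],[-30,110,0],[-33,140,0],[-33,150,0]],"yaw":[0,0.015,0.015,0.015,0.015],"gripper":[0,0,0,0,0]}'
python3 -m creep '{"translation":[[0,0,0],[0,0,0]],"yaw":[0,0],"gripper":[0,0]}'
python3 - <<'E'
from h import *
c,o=wrist(); P=pts(c); Z=P[...,2]; print(o["ee_pos"],o["grip_width"])
m=(abs(Z-.087)<.006)&(abs(P[...,0]-.4)<.05)&(abs(P[...,1]-.331)<.05); p=P[m]; print(m.sum(),p.mean(0),cv2.minEnclosingCircle(p[:,:2].astype(np.float32)))
E
```

```text
time_s: 36.0
ee_pos: [0.4263, 0.1859, 0.218]
eef_rot: [3.133, -0.001, 3.138]
force: [0.8, -0.1, 0.8]
grip_width: 0.068
time_s: 36.42
ee_pos: [0.3925, 0.3394, 0.2182]
eef_rot: [3.132, -0.0, -3.127]
force: [-0.2, 0.1, 0.1]
grip_width: 0.094
time_s: 36.58
ee_pos: [0.3926, 0.3395, 0.2181]
eef_rot: [3.131, -0.0, -3.126]
force: [0.0, -0.9, -0.5]
grip_width: 0.0936
[0.39261703 0.33947489 0.21808095] 0.09361299054500982
1552 [0.39884803 0.32770211 0.08698652] ((0.3999005854129791, 0.3276037573814392), 0.022872289642691612)
```

```bash

python3 -m creep '{"translation":[[7,-11,-35],[7,-11,-75],[7,-11,-115],[7,-11,-145],[7,-11,-165]],"yaw":[0,0,0,0,0],"gripper":[0,0,0,0,0]}'
python3 -m creep '{"translation":[[0,0,0],[0,0,0],[0,0,0],[0,0,0],[0,0,0]],"yaw":[0,0,0,0,0],"gripper":[255,255,255,255,255]}' 15
python3 -m creep '{"translation":[[0,0,0],[0,0,0],[0,0,0],[0,0,0],[0,0,0]],"yaw":[0,0,0,0,0],"gripper":[255,255,255,255,255]}'
```

```text
time_s: 37.05
ee_pos: [0.3994, 0.3255, 0.0504]
eef_rot: [3.133, -0.002, -3.129]
force: [0.4, 0.3, 0.3]
grip_width: 0.0941
time_s: 37.47
ee_pos: [0.4001, 0.3258, 0.052]
eef_rot: [3.132, -0.0, -3.13]
force: [-0.3, 0.3, 0.9]
grip_width: 0.0641
time_s: 37.88
ee_pos: [0.4004, 0.326, 0.0524]
eef_rot: [3.131, 0.001, -3.129]
force: [0.0, 0.2, 6.8]
grip_width: 0.045
```

```bash

python3 -m creep '{"translation":[[0,0,5],[0,0,20],[0,-5,45],[0,-20,65],[3,-45,75]],"yaw":[0,0,0,0,0],"gripper":[255,255,255,255,255]}'
python3 -m creep '{"translation":[[10,-33,0],[23,-68,0],[38,-102,0],[54,-135,0],[70,-168,0]],"yaw":[0,0,0,0,0],"gripper":[255,255,255,255,255]}'
python3 -m creep '{"translation":[[17,-33,0],[35,-68,0],[53,-103,0],[68,-130,0],[78,-150,0]],"yaw":[0,0,0,0,0],"gripper":[255,255,255,255,255]}'
python3 -m creep '{"translation":[[4,-7,0],[4,-8,0],[4,-8,0],[4,-8,0]],"yaw":[0,0,0,0],"gripper":[255,255,255,255]}'
```

```text
time_s: 38.3
ee_pos: [0.4036, 0.2819, 0.1298]
eef_rot: [3.13, 0.002, -3.128]
force: [0.1, -0.5, -0.4]
grip_width: 0.0449
time_s: 38.72
ee_pos: [0.4738, 0.1122, 0.1301]
eef_rot: [3.13, 0.002, -3.127]
force: [-0.5, 0.8, -1.2]
grip_width: 0.0448
time_s: 39.13
ee_pos: [0.5525, -0.0404, 0.13]
eef_rot: [3.13, 0.002, -3.129]
force: [0.5, -0.0, -0.4]
grip_width: 0.0449
time_s: 39.47
ee_pos: [0.556, -0.0472, 0.13]
eef_rot: [3.13, 0.002, -3.128]
force: [0.4, -0.4, -0.6]
grip_width: 0.0451
```

```bash

python3 -m creep '{"translation":[[0,1,-20],[0,1,-45],[0,1,-65],[0,1,-75],[0,1,-79]],"yaw":[0,0,0,0,0],"gripper":[255,255,255,255,255]}'
python3 -m creep '{"translation":[[0,0,-0.5],[0,0,-1],[0,0,-1.5],[0,0,-1.5]],"yaw":[0,0,0,0],"gripper":[255,255,255,255]}'
```

```text
time_s: 39.88
ee_pos: [0.5551, -0.0451, 0.0498]
eef_rot: [3.129, -0.0, -3.127]
force: [0.1, 0.3, -0.4]
grip_width: 0.0449
time_s: 40.22
ee_pos: [0.5557, -0.0449, 0.0495]
eef_rot: [3.129, 0.002, -3.127]
force: [-0.4, 1.3, 4.5]
grip_width: 0.0451
```

```bash

python3 -m creep '{"translation":[[0,0,0],[0,0,0],[0,0,0],[0,0,0],[0,0,0]],"yaw":[0,0,0,0,0],"gripper":[60,30,0,0,0]}'
python3 -m creep '{"translation":[[0,0,5],[0,0,40],[0,0,80],[0,0,120],[0,0,155]],"yaw":[0,0,0,0,0],"gripper":[0,0,0,0,0]}'
python3 -m creep '{"translation":[[-7,38,0],[-14,78,0],[-21,118,0],[-28,158,0],[-35,195,10]],"yaw":[0,0,0,0,0],"gripper":[0,0,0,0,0]}'
python3 -m creep '{"translation":[[-7,38,10],[-14,78,20],[-21,118,30],[-27,150,30],[-27,165,30]],"yaw":[0,0,0,0,0],"gripper":[0,0,0,0,0]}'
python3 -m creep '{"translation":[[0,0,0],[0,0,0]],"yaw":[0,0],"gripper":[0,0]}'
python3 - <<'E'
from h import *
c,o=wrist(); P=pts(c); Z=P[...,2]; print(o["ee_pos"],o["grip_width"])
m=(abs(Z-.164)<.008)&(np.hypot(P[...,0]-.494,P[...,1]-.317)<.05); p=P[m]; print(m.sum(),p.mean(0),cv2.minEnclosingCircle(p[:,:2].astype(np.float32)))
E
```

```text
time_s: 40.63
ee_pos: [0.5557, -0.0449, 0.0495]
eef_rot: [3.129, 0.001, -3.127]
force: [-0.8, -0.8, -0.5]
grip_width: 0.0752
time_s: 41.05
ee_pos: [0.5556, -0.045, 0.2076]
eef_rot: [3.13, 0.003, -3.127]
force: [0.5, -0.1, 0.7]
grip_width: 0.0938
time_s: 41.47
ee_pos: [0.5192, 0.1518, 0.2166]
eef_rot: [3.13, 0.001, -3.127]
force: [0.5, 0.5, -0.3]
grip_width: 0.0938
time_s: 41.88
ee_pos: [0.4908, 0.3203, 0.2475]
eef_rot: [3.129, 0.001, -3.124]
force: [-0.1, 0.7, -0.7]
grip_width: 0.0939
time_s: 42.05
ee_pos: [0.4907, 0.3203, 0.2473]
eef_rot: [3.129, 0.001, -3.123]
force: [0.3, -0.8, -0.7]
grip_width: 0.0939
[0.4907103  0.32033056 0.24726856] 0.0939432936388302
3829 [0.49480214 0.31414593 0.16457793] ((0.4960443377494812, 0.3137897551059723), 0.03034520335495472)
```

```bash

python3 -m creep '{"translation":[[4,-5,-30],[4,-5,-65],[4,-5,-100],[4,-5,-122],[4,-5,-133]],"yaw":[0,0,0,0,0],"gripper":[0,0,0,0,0]}'
python3 -m creep '{"translation":[[0,0,0],[0,0,0],[0,0,0],[0,0,0],[0,0,0]],"yaw":[0,0,0,0,0],"gripper":[255,255,255,255,255]}' 30
python3 -m creep '{"translation":[[0,0,0],[0,0,0],[0,0,0],[0,0,0],[0,0,0]],"yaw":[0,0,0,0,0],"gripper":[255,255,255,255,255]}'
```

```text
time_s: 42.52
ee_pos: [0.4945, 0.312, 0.1112]
eef_rot: [3.132, -0.003, -3.126]
force: [0.4, 0.0, -0.2]
grip_width: 0.0939
time_s: 42.93
ee_pos: [0.495, 0.3122, 0.1126]
eef_rot: [3.131, -0.001, -3.126]
force: [1.0, 1.4, 1.1]
grip_width: 0.0642
time_s: 43.35
ee_pos: [0.495, 0.3122, 0.1126]
eef_rot: [3.131, -0.001, -3.126]
force: [-0.6, -0.5, -1.9]
grip_width: 0.062
```

```bash

python3 -m creep '{"translation":[[0,0,6],[0,0,25],[0,0,60],[0,0,95],[0,-10,112]],"yaw":[0,0,0,0,0],"gripper":[255,255,255,255,255]}'
python3 -m creep '{"translation":[[3,-25,0],[8,-58,0],[16,-93,0],[24,-128,0],[32,-163,0]],"yaw":[0,0,0,0,0],"gripper":[255,255,255,255,255]}'
python3 -m creep '{"translation":[[8,-35,0],[16,-70,0],[24,-105,0],[32,-140,0],[40,-175,0]],"yaw":[0,0,0,0,0],"gripper":[255,255,255,255,255]}'
python3 -m creep '{"translation":[[8,-30,0],[15,-58,0],[20,-78,0],[24,-86,0],[24,-86,0]],"yaw":[0,0,0,0,0],"gripper":[255,255,255,255,255]}'
```

```text
time_s: 43.77
ee_pos: [0.4955, 0.3035, 0.2293]
eef_rot: [3.128, 0.003, -3.125]
force: [1.0, -0.1, -3.1]
grip_width: 0.062
time_s: 44.18
ee_pos: [0.5274, 0.1389, 0.2298]
eef_rot: [3.128, 0.004, -3.125]
force: [0.4, 0.3, -3.6]
grip_width: 0.0619
time_s: 44.6
ee_pos: [0.5674, -0.0379, 0.2302]
eef_rot: [3.128, 0.004, -3.125]
force: [1.0, 0.5, -3.8]
grip_width: 0.062
time_s: 45.02
ee_pos: [0.5916, -0.1253, 0.2301]
eef_rot: [3.128, 0.003, -3.127]
force: [0.4, -0.0, -3.7]
grip_width: 0.0618
```

```bash

python3 -m creep '{"translation":[[3,-6,-20],[3,-6,-55],[3,-6,-85],[3,-6,-105],[3,-6,-116]],"yaw":[0,0,0,0,0],"gripper":[255,255,255,255,255]}'
python3 -m creep '{"translation":[[0,0,-1],[0,0,-2],[0,0,-2.5],[0,0,-2.5]],"yaw":[0,0,0,0],"gripper":[255,255,255,255]}'
```

```text
time_s: 45.43
ee_pos: [0.5935, -0.1295, 0.1114]
eef_rot: [3.127, -0.0, -3.125]
force: [-0.0, 1.1, -3.3]
grip_width: 0.0622
time_s: 45.77
ee_pos: [0.594, -0.1293, 0.1102]
eef_rot: [3.127, 0.002, -3.125]
force: [-0.4, -0.8, -3.3]
grip_width: 0.0619
```

```bash

python3 -m creep '{"translation":[[0,-0.5,-0.5],[0,-0.5,-1.5],[0,-0.5,-2],[0,-0.5,-2]],"yaw":[0,0,0,0],"gripper":[255,255,255,255]}'
```

```text
time_s: 46.1
ee_pos: [0.5948, -0.1299, 0.1096]
eef_rot: [3.128, 0.004, -3.125]
force: [1.0, 1.4, 5.0]
grip_width: 0.0621
```

```bash

python3 -m creep '{"translation":[[0,0,0],[0,0,0],[0,0,0],[0,0,0],[0,0,0]],"yaw":[0,0,0,0,0],"gripper":[60,30,0,0,0]}'
python3 -m creep '{"translation":[[0,0,5],[0,0,40],[0,0,80],[0,0,120],[0,10,150]],"yaw":[0,0,0,0,0],"gripper":[0,0,0,0,0]}'
python3 -m creep '{"translation":[[0,40,0],[-1,80,0],[-2,120,0],[-3,160,0],[-4,200,0]],"yaw":[0,0,0,0,0],"gripper":[0,0,0,0,0]}'
python3 -m creep '{"translation":[[0,40,0],[-1,80,0],[-2,120,0],[-3,160,0],[-3,200,0]],"yaw":[0,0,0,0,0],"gripper":[0,0,0,0,0]}'
python3 -m creep '{"translation":[[0,18,0],[0,18,0],[0,18,0]],"yaw":[0,0,0],"gripper":[0,0,0]}'
python3 - <<'E'
from h import *
c,o=wrist(); P=pts(c); Z=P[...,2]; print(o["ee_pos"],o["grip_width"])
m=(abs(Z-.199)<.008)&(np.hypot(P[...,0]-.588,P[...,1]-.305)<.05); p=P[m]; print(m.sum(),p.mean(0),cv2.minEnclosingCircle(p[:,:2].astype(np.float32)))
E
```

```text
time_s: 46.52
ee_pos: [0.5948, -0.1299, 0.1095]
eef_rot: [3.128, 0.004, -3.125]
force: [-0.5, 0.1, -0.7]
grip_width: 0.0914
time_s: 46.93
ee_pos: [0.5948, -0.121, 0.2634]
eef_rot: [3.129, 0.007, -3.127]
force: [0.4, -0.3, -0.2]
grip_width: 0.0937
time_s: 47.35
ee_pos: [0.5904, 0.0808, 0.264]
eef_rot: [3.129, 0.007, -3.127]
force: [-0.6, -0.6, -0.0]
grip_width: 0.0944
time_s: 47.77
ee_pos: [0.5868, 0.2828, 0.2646]
eef_rot: [3.129, 0.008, -3.127]
force: [1.1, -0.1, 0.2]
grip_width: 0.0937
time_s: 48.02
ee_pos: [0.5865, 0.3016, 0.2644]
eef_rot: [3.129, 0.007, -3.125]
force: [-0.4, -0.8, 0.3]
grip_width: 0.0939
[0.58646389 0.30155719 0.26443798] 0.09393524606794335
3394 [0.58982743 0.30374424 0.19821022] ((0.5913079977035522, 0.30379489064216614), 0.02685609646141529)
```

```bash

python3 -m creep '{"translation":[[3,1,-30],[3,1,-65],[3,1,-95],[3,1,-113],[3,1,-121]],"yaw":[0,0,0,0,0],"gripper":[0,0,0,0,0]}'
python3 -m creep '{"translation":[[0,0,0],[0,0,0],[0,0,0],[0,0,0],[0,0,0]],"yaw":[0,0,0,0,0],"gripper":[255,255,255,255,255]}' 30
python3 -m creep '{"translation":[[0,0,0],[0,0,0],[0,0,0],[0,0,0],[0,0,0]],"yaw":[0,0,0,0,0],"gripper":[255,255,255,255,255]}'
python3 -m creep '{"translation":[[0,0,5],[0,0,20],[0,0,38],[0,0,45],[0,-8,45]],"yaw":[0,0,0,0,0],"gripper":[255,255,255,255,255]}'
python3 -m creep '{"translation":[[1,-28,0],[3,-60,0],[5,-90,0],[7,-120,0],[9,-150,0]],"yaw":[0,0,0,0,0],"gripper":[255,255,255,255,255]}'
python3 -m creep '{"translation":[[1,-25,0],[3,-55,0],[3,-78,0],[3,-90,0],[3,-92,0]],"yaw":[0,0,0,0,0],"gripper":[255,255,255,255,255]}'
```

```text
time_s: 48.48
ee_pos: [0.5892, 0.2995, 0.1408]
eef_rot: [3.131, 0.004, -3.128]
force: [0.1, 0.1, 0.6]
grip_width: 0.094
time_s: 48.9
ee_pos: [0.5896, 0.2996, 0.1421]
eef_rot: [3.13, 0.006, -3.128]
force: [-0.4, -0.2, -0.2]
grip_width: 0.0641
time_s: 49.32
ee_pos: [0.5898, 0.2997, 0.1427]
eef_rot: [3.129, 0.007, -3.128]
force: [-0.4, 1.2, 6.0]
grip_width: 0.0561
time_s: 49.73
ee_pos: [0.5901, 0.2927, 0.1892]
eef_rot: [3.128, 0.009, -3.127]
force: [-0.1, -0.3, -1.6]
grip_width: 0.0559
time_s: 50.15
ee_pos: [0.5984, 0.1406, 0.1878]
eef_rot: [3.129, 0.007, -3.127]
force: [0.3, -0.1, -2.8]
grip_width: 0.0563
time_s: 50.57
ee_pos: [0.601, 0.0465, 0.1869]
eef_rot: [3.129, 0.006, -3.13]
force: [-0.4, -0.3, -2.3]
grip_width: 0.0557
```

```bash

python3 -m creep '{"translation":[[0,-2,-12],[0,-2,-28],[0,-2,-40],[0,-2,-44],[0,-2,-45]],"yaw":[0,0,0,0,0],"gripper":[255,255,255,255,255]}'
python3 -m creep '{"translation":[[0,0,-1],[0,0,-2],[0,0,-2.5],[0,0,-3]],"yaw":[0,0,0,0],"gripper":[255,255,255,255]}'
```

```text
time_s: 50.98
ee_pos: [0.6005, 0.0453, 0.1407]
eef_rot: [3.129, 0.004, -3.129]
force: [0.6, -0.3, -2.0]
grip_width: 0.0561
time_s: 51.32
ee_pos: [0.6013, 0.0458, 0.1397]
eef_rot: [3.128, 0.007, -3.128]
force: [-2.0, 2.7, 11.5]
grip_width: 0.0559
```

```bash

python3 -m creep '{"translation":[[0,0,0.5],[0,0,0.5],[0,0,0.5],[0,0,0.5],[0,0,0.5]],"yaw":[0,0,0,0,0],"gripper":[255,60,30,0,0]}'
python3 -m creep '{"translation":[[0,0,5],[0,0,35],[0,0,70],[0,0,105],[-20,20,125]],"yaw":[0,0,0,0,0],"gripper":[0,0,0,0,0]}'
python3 -m creep '{"translation":[[-30,30,0],[-60,60,0],[-90,90,0],[-120,120,0],[-145,150,0]],"yaw":[0,0,0,0,0],"gripper":[0,0,0,0,0]}'
python3 -m creep '{"translation":[[-20,30,0],[-30,60,0],[-30,60,0],[-30,60,0]],"yaw":[0,0,0,0],"gripper":[0,0,0,0]}'
python3 - <<'E'
from h import *
t=cam("top"); s=cam("scene"); P0=dict(np.load("t0.npz")); np.savez("t5",**t)
for n,a,b,x,y in(("can",.185,.21,.601,.045),("jar",.155,.17,.595,-.13),("bot",.078,.095,.555,-.0445)):
  for c in(P0,t):
    P=pts(c);Z=P[...,2]; m=(Z>a)&(Z<b)&(np.hypot(P[...,0]-x,P[...,1]-y)<.045); q=P[m]; print(n,m.sum(),q.mean(0).round(4),np.round(cv2.minEnclosingCircle(q[:,:2].astype(np.float32))[0],4))
Q=pts(t); print("front",[tuple(np.round(Q[v,265,[0,2]],3)) for v in range(166,190,2)])
a=t["pixels"][90:330,60:420,::-1]; cv2.imwrite("pics/t5.png",cv2.resize(a,None,fx=2,fy=2)); save(s,"s5")
E
```

```text
time_s: 51.73
ee_pos: [0.6013, 0.0457, 0.1403]
eef_rot: [3.128, 0.007, -3.129]
force: [0.3, -0.7, -0.7]
grip_width: 0.0797
time_s: 52.15
ee_pos: [0.5831, 0.0637, 0.269]
eef_rot: [3.129, 0.011, -3.131]
force: [-0.8, 1.7, -0.6]
grip_width: 0.0941
time_s: 52.57
ee_pos: [0.4363, 0.2145, 0.2696]
eef_rot: [3.129, 0.012, -3.132]
force: [1.1, 0.3, -0.4]
grip_width: 0.0944
time_s: 52.9
ee_pos: [0.4057, 0.2754, 0.27]
eef_rot: [3.129, 0.012, -3.129]
force: [0.1, 0.3, 0.8]
grip_width: 0.0941
can 335 [0.601  0.0457 0.1945] [0.6011 0.0456]
can 337 [0.6009 0.0501 0.1942] [0.6011 0.0501]
jar 392 [ 0.5935 -0.1296  0.1608] [ 0.5932 -0.1301]
jar 391 [ 0.5935 -0.127   0.1607] [ 0.5935 -0.1272]
bot 192 [ 0.552  -0.044   0.0834] [ 0.552  -0.0438]
bot 188 [ 0.5525 -0.0429  0.0835] [ 0.5524 -0.043 ]
front [(np.float64(0.728), np.float64(0.086)), (np.float64(0.721), np.float64(0.091)), (np.float64(0.717), np.float64(0.076)), (np.float64(0.711), np.float64(0.078)), (np.float64(0.707), np.float64(0.066)), (np.float64(0.708), np.float64(-0.001)), (np.float64(0.702), np.float64(0.002)), (np.float64(0.696), np.float64(-0.002)), (np.float64(0.689), np.float64(0.002)), (np.float64(0.683), np.float64(0.0)), (np.float64(0.673), np.float64(0.058)), (np.float64(0.667), np.float64(0.053))]
```

View pics/t5.png

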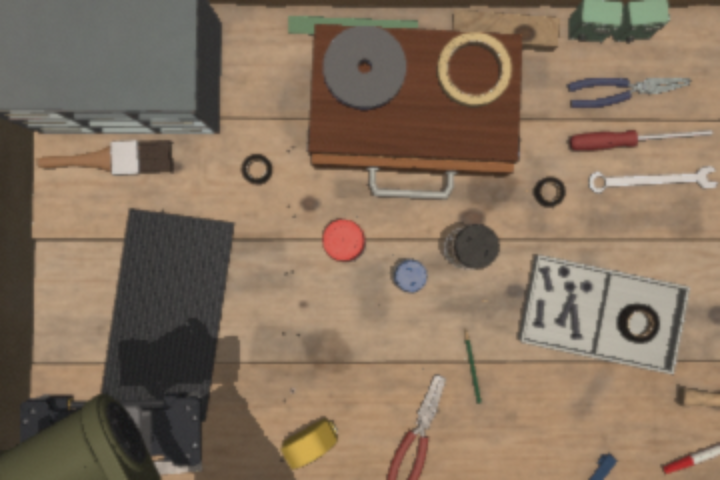

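View pics/s5.png

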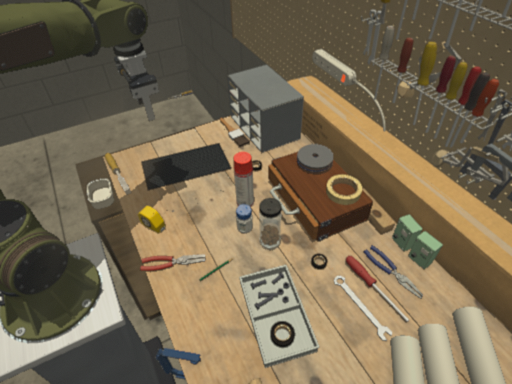

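```bash
python3 -c "
from station import ctrl
print(ctrl.hand_in())"
```

```text
the job is handed in; nothing more can be done
None
```

I completed every step of the job and handed it in at about 53 s of the 152 s allowed; no verdict came back.

**What I did:** I stood the can, jar and bottle on the mat, opened the drawer to about its full travel and laid the black tape in the empty half of the tray. I then pushed the drawer shut and put the bottle, jar and can back where they stood.

**Last checks (before and after pictures from above):**

| Item | Result | Limit |
|---|---|---|
| Can | 4.5 mm from its start | 15 mm |
| Jar | 2.6 mm from its start | 15 mm |
| Bottle | 1.2 mm from its start | 15 mm |
| Tape in the tray frame | x about -2 mm, y about -55 mm, lying flat | x ±45 mm, y -100 to -15 mm |

- **Uprightness:** all three objects stand upright in both final views, but I did not measure their tilt.
- **Drawer:** I pushed it to its stop, where the reaction reached about 33 N. The gap was not measured directly.
- **Sanding block:** I saw it inside just before closing but could not see it afterwards.

**What disagreed:**
- **Fingertips:** they sit roughly 12 mm behind the TCP, not 19 mm ahead as stated. My first hook passed over the bar without moving the drawer; the second, about 29 mm lower, worked.
- **Drawer position:** the drawer face measured about x = 0.707, against 0.706 to 0.711 estimated for shut. That supports it being shut but does not prove it to the millimetre.

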